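# Pack the cut tumblers, latch the transit case and hang its job card with the packed work

## Robot

A 7-joint arm with a two-finger parallel gripper is mounted at the origin on the work surface. World frame = base frame: x ahead of the robot, y to its left, z up, the work surface at z = 0. Lengths are in m, angles in degrees, forces in N, time in s.
With the tool pointing down it reaches from about 0.425 to 0.875 m from the base axis. Payload 4.7 kg.
Tool frame: the origin (TCP) lies at the very end of the fingers, on their centre line; the grasp point (between the pads) lies 19 mm behind it; z points along the fingers, y is the line along which they close (so a half turn about z gives the same grasp; the last joint's range is limited). The gripper opens to 87 mm and grips with 3 to 60 N. Pads are 19 mm wide; open, the fingers measure 117 mm over their backs; the gripper's body (75 mm by 190 mm) begins 51 mm behind the grasp point.
Start: joints at [76.095, 18.392, -4.016, 83.108, 1.295, 78.541, -3.26], TCP at [0.165, -0.629, 0.223] pointing down, gripper open.
Joint ranges: [-163.93, 163.93], [-17.29, 119.83], [-79.2, 71.16], [3.27, 140.29], [-89.18, 269.18], [5.43, 117.66], [-154.24, 154.24]. Speed limits (degrees/s): [147.25, 147.25, 180, 180, 180, 180, 180].

## Interface

Orientations are given as [roll, pitch, yaw] about the fixed x, y, z axes, in that order (R = Rz(yaw) Ry(pitch) Rx(roll)).
In Python, from cell import get_obs, read_camera, sign_off, silhouettes gives the robot as it stands.
- The arm moves only by the tool play_rows, never from a script. Its argument "steps" is a list that holds one entry, the list of rows, each a list of 7 numbers: the shift along the tool's x, y, z in m, then the turn, a rotation vector about the tool's x, y, z in rad, then the finger opening in m, from 0 to 0.087. A call has 1 to 12 rows; each row shifts and turns the commanded pose from where the row before left it, along the tool's axes as they then stand; what a row does not reach is not made up. A row lasts 1/10 s, in which the tool goes at most 50 mm and 8.59 degrees, less where a joint would pass 70% of its speed; a pose out of reach is approached as far as the arm can. A call is refused whole if a number of a shift passes 0.05 or a number of a turn 0.15, either way. A call with a gripper value outside its range is refused whole. The fingers move at their own pace and stop on an object; "force" is the grip in N (left out, the last holds). Time passes only in rows, so rows that do not move let the fingers close. It gives the time, the measured TCP pose, the force, the opening and the grip force at its end, in the units of the state.
- get_obs(): the state, without advancing time (a new reading comes with each control period).
- read_camera(name): name is "scene" or "side" or "wrist"; returns a dict with "frame" (400x640x3 uint8, red, green, blue), "intrinsics" (3x3 intrinsics, pixels), "view" (4x4, takes a point from world to camera coordinates). Camera axes: x right, y up, looking along -z (the intrinsics and any distortion apply to the point x, -y, -z); pixel columns grow to the right and rows downward; lengths in m; the calibration is good to about 2 mm. A picture is of the moment at which its call begins. There is no depth.
- sign_off(): hands the job in; it is judged then, once.
Trained networks look in the newest picture that a camera, given by its name, has taken for a name from the list of things; names that differ only in an ending like _2 or _b are one class to them, and where a whole thing is asked for, a point or a joint stands for the part that bears it (a point fixed in the world has none). Each returns a list of dicts, best first, with "p" (0 to 1); they miss things now and then, are a little off and sometimes report something else, mostly with a low value. They report only what shows in the picture. A call takes as long as a camera call. They do not tell look-alikes from the thing itself.
- silhouettes(camera, name): "pixels" (400x640 bool, what is visible of it) and "extent" ([left, top, right, bottom] in pixels, round what is visible of it).
The state is a dict: "time_s": time; "qpos": joint angles; "joint_velocities": joint speeds; "effort": joint torques, N m; "tool_pos": TCP position; "tool_rot": TCP orientation; "force": force on the tool from outside, world axes, zero at the start; "wrist_torque": the same for the moment, N m; "grip_width": finger opening in m; "grasp_force": force on a finger pad.
Only numpy, scipy, OpenCV 4.12 (cv2) and the standard library are available. Lean on these libraries where they do the work, as an engineer would, in place of code of your own. Each camera call takes 0.05 s, during which the arm holds its last target. There are 200 camera calls.

## Task

Stand every crystal tumbler from the mat upright in the transit case, one to a bay, shut the lid, hook the latch's bail over the keeper and then press the lever down past centre until it lies flat. Then take the job card out of its stand, hook its hanger over the plain end of the card rail (the end nearer the case, well clear of the brass collar) and slide it along the rail up to the collar, leaving it hanging there. Leave the vase, the bowl and the marker alone.

Things in the scene. Friction and masses are not known exactly. Their poses are not given: they have to be found in the camera images.
- case: transit case, grey with aluminium edging, fixed: 98 mm (x) by 304 mm (y), rim 85 mm high, walls 6 mm. Origin: centre of its underside on the bench; x points from the latch (front, robot's side) to the lid hinge (back), y along its length, z up
- case_in (a point): middle of the case's foam floor, 30 mm above the bench; frame as the case's. Foam liners and dividers 40 mm high (tops 15 mm below the rim; dividers 4 mm thick at y = -74, 0, +74 mm) leave four bays, about 72 mm (y) by 70 mm (x), centred at x = 0, y = -111, -37, +37, +111 mm. Any bay will do. A standing tumbler tops out 25 mm above the rim
- lid (a joint): case lid, a shell 98 by 304 mm, 43 mm high, hinged along the back of the rim (axis along y at case x = +49, z = 85 mm). 0 = shut (top 128 mm above the bench), grows as it opens, at most 1.95 rad. Stiff hinge (0.3 N m): stays where left; about 3 to 6 N at its front edge moves it. Starts standing open at 1.75 to 1.88, hollow side to the front
- lid_edge (a point): middle of the outer face of the lid's front wall (6 mm thick), 98 mm from the hinge axis, 20 mm above the rim when shut. Frame turns with the lid: its x and z are the case's when shut. The lid's roof lies 23 mm from here along +z
- keeper (a point): seat of the keeper, where the axis of the bail's bar lies when hooked: middle of the lid's front, 16 mm before its face, 106 mm above the bench when shut. Steel ledge 30 mm wide (y), top 4 mm below this point, ending in an upturned lip, top 3 mm above this point, 7 to 12 mm before it; base plate 9 mm behind it. The bar goes over the lip and down behind it. Frame as lid_edge
- lever (a joint): draw latch lever, steel plate 34 mm wide, 56 mm long, pivot along y. 0 = shut: flat, pointing down, outer face 29 mm before the case front; grows as the tip swings out and up: 1.57 points out to the front, 2.6 most. Starts at 1.9 to 2.2; stays where left (0.1 N m). With the bail hooked it stiffens below 1.1, most at 0.8 to 0.6 (0.35 N m, 7 N at the tip), then passes centre, snaps to 0 and stays
- lever_tip (a point): outer face of the lever near its free end, 54 mm from the pivot. Frame turns with the lever: +z points from the tip towards the pivot, -x out of the outer face (the upper face when the lever points out)
- lever_pivot (a point): the lever's pivot axis, mid width: 16 mm before the case's front face, 66 mm above the bench. Frame turns with the lever. The bail's pin is 20 mm from it, in the direction joint lever minus 0.21 rad (0 = down, 1.57 = out to the front)
- bail (a joint): bail of the latch, a U of 8 mm round steel hinged on a pin in the lever: two arms, 58 mm over all (the 34 mm lever passes between), and a cross bar 55 mm from the pin, sprung to give up to 8 mm at 10 N/mm. Joint bail minus joint lever plus 0.07 is its angle from upright, outward over the front (1.57 = straight out); starts at 1.3 to 2.1; stays where left (0.02 N m)
- bail_bar (a point): middle of the axis of the bail's cross bar (8 mm thick, along the case's y). Frame turns with the bail: z points from the pin to the bar
- tumbler0: cut-crystal tumbler, clear glass cylinder 60 mm across, 80 mm high, heavy base (0.2 to 0.3 kg). Origin: centre of its underside, z up the glass. Starts upright on the mat, underside 3 mm above the bench. Two to four tumblers are there; None from the start for an absent one
- tumbler1: cut-crystal tumbler, clear glass cylinder 60 mm across, 80 mm high, heavy base (0.2 to 0.3 kg). Origin: centre of its underside, z up the glass. Starts upright on the mat, underside 3 mm above the bench. Two to four tumblers are there; None from the start for an absent one
- tumbler2: cut-crystal tumbler, clear glass cylinder 60 mm across, 80 mm high, heavy base (0.2 to 0.3 kg). Origin: centre of its underside, z up the glass. Starts upright on the mat, underside 3 mm above the bench. Two to four tumblers are there; None from the start for an absent one
- tumbler3: cut-crystal tumbler, clear glass cylinder 60 mm across, 80 mm high, heavy base (0.2 to 0.3 kg). Origin: centre of its underside, z up the glass. Starts upright on the mat, underside 3 mm above the bench. Two to four tumblers are there; None from the start for an absent one
- mat: black rubber bench mat 200 by 200 mm, 3 mm thick, fixed; the tumblers stand on it about 106 mm apart. Origin: centre of its underside
- hanger: job-card hanger, rigid grey plastic, 0.12 kg, 182 mm high. Origin: middle of its bottom edge, z up. Card plate 80 mm (y) by 86 mm (z) by 6 mm (x) with white cards; above it an open hook whose mouth is on the +x side, on top a grip tab. Starts upright in the stand's slot, mouth roughly away from the robot, x within 0.35 rad of the world's
- hanger_hook (a point): underside of the hook's bridge, 138 mm above the hanger's bottom edge, which rests on the rail; frame as the hanger's. Hook 24 mm wide (y): back leg at x = -18 to -11 mm, bridge 8 mm thick, nose at x = +11 to +18 mm reaching 23 mm below this point. Mouth under the nose: from 23 to 48 mm below this point, where the back leg's foot turns in to the plate
- hanger_tab (a point): centre of the hanger's grip tab, a block 14 mm (x) by 34 mm (y) by 36 mm (z), 26 mm above the hook's underside; frame as the hanger's
- stand: wooden card stand, fixed, 70 mm (x) by 116 mm (y) by 40 mm, with a slot 9 mm wide, 84 mm long along y, its floor 6 mm above the bench. Origin: centre of its underside
- rail: card rail, fixed: level steel bar 12 mm thick along its own y, axis 200 mm above the bench, on two posts 14 mm thick at y = -150 and +150 mm. Origin: on the bench under the middle of the bar; x points away from the robot. The plain end is the -y end, nearer the case; the collar is in the +y half
- collar: brass stop collar fixed on the rail, 24 mm across, 14 mm long (y), the mark for packed jobs. Origin: its centre on the rail's axis, frame as the rail's. The hanger touches it when the hook is 19 mm from its centre along the rail
- vase: tall flared crystal vase, 220 mm high, 100 mm across the mouth; a bystander. Origin: centre of its underside
- bowl: footed crystal bowl, 65 mm high, 140 mm across; a bystander. Origin: centre of its underside
- marker: black felt marker lying on the bench, 107 mm long; a bystander. Origin: below its middle
There are look-alikes about, which are no part of the job. What is shaped like the tumbler2 but blue is not meant. There is more than one size of the hanger; the job needs the larger.

How it is judged (in metres and radians):
On the way, in this order (a step that is already met when the one before it is completed fails the run):
1. every tumbler stands upright in a bay of the case (x of tumbler0 in the frame of case between -0.012 and 0.012 m and y of tumbler0 in the frame of case between -0.125 and 0.125 m and z of tumbler0 in the frame of case between 0.024 and 0.036 m and angle between each of tumbler0, tumbler1, tumbler2, tumbler3's own z axis and vertical below 0.12 rad and x of tumbler1 in the frame of case between -0.012 and 0.012 m and y of tumbler1 in the frame of case between -0.125 and 0.125 m and z of tumbler1 in the frame of case between 0.024 and 0.036 m and x of tumbler2 in the frame of case between -0.012 and 0.012 m and y of tumbler2 in the frame of case between -0.125 and 0.125 m and z of tumbler2 in the frame of case between 0.024 and 0.036 m and x of tumbler3 in the frame of case between -0.012 and 0.012 m and y of tumbler3 in the frame of case between -0.125 and 0.125 m and z of tumbler3 in the frame of case between 0.024 and 0.036 m), for 0.2 s.
2. the lid is shut over them (all of step 1 and value of joint lid below 0.03 rad), for 0.2 s.
3. the bail is hooked over the keeper, the lever still up (value of joint lid below 0.03 rad and distance between bail_bar and keeper below 0.008 m and value of joint lever above 0.35 rad), for 0.1 s.
4. the lever is pressed down flat with the bail on the keeper (value of joint lid below 0.03 rad and distance between bail_bar and keeper below 0.008 m and value of joint lever below 0.12 rad), for 0.3 s.
5. the hanger is hooked over the plain end of the rail, its weight on the rail, at least 80 mm short of the collar (x of hanger_hook in the frame of rail between -0.012 and 0.012 m and z of hanger_hook in the frame of rail between 0.202 and 0.211 m and angle between hanger's own z axis and vertical below 0.2 rad and angle between the y axis of hanger and the y axis of rail, either way round below 0.2 rad and y of hanger_hook in the frame of collar below -0.08 m and contact force between hanger and rail above 0.2 N), for 0.2 s.
6. the hanger is slid up to the collar (x of hanger_hook in the frame of rail between -0.012 and 0.012 m and z of hanger_hook in the frame of rail between 0.202 and 0.211 m and angle between hanger's own z axis and vertical below 0.2 rad and angle between the y axis of hanger and the y axis of rail, either way round below 0.2 rad and y of hanger_hook in the frame of collar between -0.031 and -0.01 m), for 0.2 s.
At the end, for the whole second after the job is handed in: All present tumblers upright on the case floor, one to a bay; lid shut (below 0.03 rad); bail bar within 8 mm of the keeper seat, lever flat (below 0.12 rad); hanger at rest on the rail, plumb and square to 0.2 rad, hook 10 to 31 mm before the collar centre (touches at 19) (all of step 1 and all of step 4 and all of step 6 and contact force between hanger and rail above 0.2 N and linear speed of each of tumbler0, tumbler1, tumbler2, tumbler3, hanger below 0.03 m/s).
It fails at once if the vase is disturbed (moved more than 30 mm) (distance of vase from where it was at the start of the episode above 0.03 m).
It fails at once if the bowl is disturbed (moved more than 30 mm) (distance of bowl from where it was at the start of the episode above 0.03 m).
It fails at once if the marker is disturbed (moved more than 30 mm) (distance of marker from where it was at the start of the episode above 0.03 m).
Of tumbler0, tumbler1, tumbler2, tumbler3 only 2 to 4 are there at a start; the rules pass over those that are not, and their reading is None.
At some moment in a run one of tumbler0, tumbler1, tumbler2, tumbler3 may be knocked a few centimetres aside while the robot is not near it.
It also fails if it takes over 210 s, if anything falls off the work surface, if the arm or the gripper's body presses on something with over 40 N, if the wrist force passes 120 N, or if a joint passes its speed limit or range.

## Working session

There is one attempt and no reset: what is moved stays moved. The work goes in short steps, Python scripts to look and compute and a tool call to move; the robot and the scene stay as the last step left them, time stands still between calls to the robot, and variables do not carry over. Pictures are saved under pics/ and viewed, at most 14 in all, crops included, and the job is handed in when it is done.

Besides the shell and the picture viewer there is one more tool, called after "Emit:" as a command line: name --argument value ..., lists and objects as JSON in quotes. play_rows: Moves the arm, as the interface text tells. Its arguments: {"type":"object","properties":{"steps":{"type":"array","items":{"type":"array","items":{"type":"array","items":{"type":"number"}}}},"force":{"type":"number"}},"required":["steps"]}

```bash
mkdir -p pics; ls
python3 - <<'E'
from cell import *
import cv2,numpy as np,json
print(get_obs())
for n in ["scene","side"]:
    c=read_camera(n); cv2.imwrite(f"pics/{n}0.png",c["frame"][...,::-1])
    print(n,c["intrinsics"],c["view"], c.keys())
E
```

```text
pics
{'time_s': 0.0, 'qpos': array([76.09331245, 18.43966096, -4.01449129, 83.17452511,  1.29334574,
       78.53884487, -3.261722  ]), 'joint_velocities': array([-0.02575308,  0.01841688,  0.12280039,  0.04893323,  0.00919949,
       -0.0719573 ,  0.03917177]), 'effort': array([ 7.24035181e-05, -4.91292071e+01, -4.03772732e-01, -3.12525809e+01,
       -6.40113931e-02,  4.37561644e-02,  1.41143446e-04]), 'tool_pos': array([ 0.16491573, -0.62817319,  0.22145783]), 'tool_rot': array([-1.79892112e+02,  4.33882501e-03,  1.47133936e+01]), 'force': array([-0.32837613,  0.0749921 ,  0.68585606]), 'wrist_torque': array([ 0.00261404, -0.04712508,  0.01214022]), 'grasp_force': 0.0, 'grip_width': 0.08706259199755081}
scene [[367.92579475   0.         322.8195157 ]
 [  0.         367.92579475 198.66815597]
 [  0.           0.           1.        ]] [[-5.67464276e-01  8.23397289e-01 -1.09559191e-03  2.90889946e-01]
 [-5.59346115e-01 -3.84509864e-01  7.34359645e-01  1.57620059e-01]
 [ 6.04248474e-01  4.17335679e-01  6.78759687e-01 -1.56200080e+00]
 [ 0.00000000e+00  0.00000000e+00  0.00000000e+00  1.00000000e+00]] dict_keys(['frame', 'intrinsics', 'view'])
side [[451.43085061   0.         325.84436242]
 [  0.         451.43085061 197.84787238]
 [  0.           0.           1.        ]] [[ 0.99961498 -0.01705123 -0.0218896  -0.484266  ]
 [ 0.0277102   0.65411677  0.75588584 -0.11100681]
 [ 0.00142957 -0.75620137  0.65433741 -1.31011703]
 [ 0.          0.          0.          1.        ]] dict_keys(['frame', 'intrinsics', 'view'])
```

View pics/scene0.png

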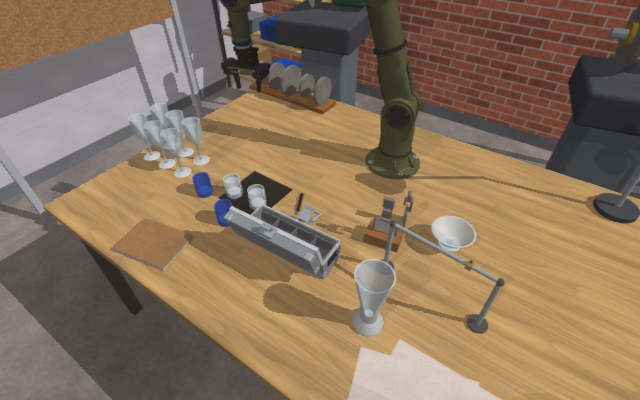

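View pics/side0.png

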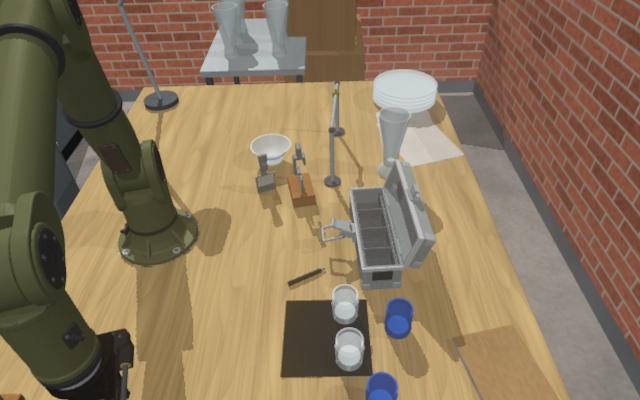

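```bash
cat > h.py <<'E'
from cell import *
import cv2,numpy as np
from scipy.optimize import least_squares
from scipy.spatial.transform import Rotation as R
def cam(n):
    c=read_camera(n); return c
def proj(c,P):
    P=np.atleast_2d(P); q=P@c["view"][:3,:3].T+c["view"][:3,3]
    q=q*[1,-1,-1]; u=q@c["intrinsics"].T; return u[:,:2]/u[:,2:]
def backz(c,uv,z):
    "pixel to world at height z"
    Rm=c["view"][:3,:3];t=c["view"][:3,3];o=-Rm.T@t
    d=np.linalg.inv(c["intrinsics"])@[uv[0],uv[1],1]; d=Rm.T@(d*[1,-1,-1])
    return o+d*(z-o[2])/d[2]
def tri(cs,uvs):
    f=lambda p:np.ravel([proj(c,p)[0]-uv for c,uv in zip(cs,uvs)])
    r=least_squares(f,[.5,-.2,.1]); return r.x,np.abs(r.fun).max()
def ring(r,z,n=40):
    a=np.linspace(0,2*np.pi,n,endpoint=False); return np.c_[r*np.cos(a),r*np.sin(a),0*a+z]
def cylfit(obs,pts,x0):
    "obs: list of (cam,extent); pts local; fit x,y"
    def f(p):
        o=[]
        for c,e in obs:
            q=proj(c,pts+[p[0],p[1],0]); o+=list(np.r_[q.min(0),q.max(0)]-np.array(e))
        return o
    r=least_squares(f,x0,loss="soft_l1"); return r.x,np.round(r.fun,1)
E
python3 - <<'E'
from h import *
cs={n:cam(n) for n in ["scene","side"]}
for n,c in cs.items():
    for o in ["tumbler0","vase","bowl","marker","mat","case","lid","lever","bail","keeper","hanger","stand","rail","collar"]:
        for s in silhouettes(n,o)[:4]:
            print(n,o,round(s["p"],2),[int(v) for v in s["extent"]],int(s["pixels"].sum()), end=" ")
            e=s["extent"];z={"tumbler0":.04,"vase":.11}.get(o,.03)
            print(np.round(backz(c,[(e[0]+e[2])/2,(e[1]+e[3])/2],z)[:2],3))
a=cv2.resize(cs["side"]["frame"][130:310,240:460],None,fx=3.3,fy=3.3,interpolation=cv2.INTER_CUBIC)
cv2.imwrite("pics/c1.png",a[...,::-1])
a=cv2.resize(cs["scene"]["frame"][160:290,200:420],None,fx=3.6,fy=3.6,interpolation=cv2.INTER_CUBIC)
cv2.imwrite("pics/c2.png",a[...,::-1])
E
```

```text
scene tumbler0 0.75 [213, 198, 231, 225] 313 [ 0.647 -0.333]
scene tumbler0 0.72 [191, 172, 210, 199] 409 [ 0.593 -0.501]
scene tumbler0 0.66 [245, 184, 264, 209] 378 [ 0.525 -0.291]
scene tumbler0 0.57 [221, 169, 244, 198] 354 [ 0.517 -0.412]
scene vase 0.62 [352, 259, 394, 335] 2289 [0.69 0.28]
scene bowl 0.94 [431, 215, 478, 250] 1217 [0.272 0.368]
scene mat 0.66 [221, 170, 287, 215] 1048 [ 0.501 -0.316]
scene mat 0.52 [314, 211, 317, 222] 35 [ 0.475 -0.055]
scene case 0.96 [223, 201, 342, 280] 4735 [ 0.623 -0.082]
scene lid 0.63 [299, 203, 320, 226] 196 [ 0.476 -0.079]
scene lid 0.61 [226, 207, 320, 271] 2375 [ 0.635 -0.111]
scene lever 0.6 [295, 207, 323, 224] 267 [ 0.482 -0.078]
scene lever 0.43 [370, 194, 393, 234] 413 [0.334 0.128]
scene bail 0.6 [317, 213, 318, 218] 15 [ 0.465 -0.053]
scene keeper 0.63 [223, 203, 322, 273] 2435 [ 0.634 -0.115]
scene hanger 0.72 [403, 189, 412, 221] 125 [0.24  0.182]
scene hanger 0.65 [369, 192, 396, 235] 444 [0.327 0.129]
scene hanger 0.53 [298, 205, 322, 227] 250 [ 0.481 -0.074]
scene hanger 0.47 [222, 171, 240, 197] 389 [ 0.516 -0.422]
sce
[... 594 characters left out ...]
, 374, 378] 5043 [ 0.485 -0.368]
side mat 0.51 [318, 220, 350, 243] 380 [ 0.508 -0.033]
side case 0.98 [322, 162, 433, 291] 7837 [ 0.632 -0.017]
side lid 0.57 [383, 160, 433, 265] 3299 [0.728 0.037]
side lever 0.65 [317, 215, 357, 245] 448 [ 0.517 -0.027]
side lever 0.51 [334, 326, 366, 370] 1104 [ 0.533 -0.393]
side keeper 0.96 [382, 160, 435, 267] 3263 [0.727 0.032]
side hanger 0.93 [255, 154, 271, 194] 403 [0.285 0.238]
side hanger 0.7 [289, 141, 306, 189] 305 [0.396 0.285]
side hanger 0.24 [382, 161, 434, 266] 3389 [0.725 0.032]
side stand 0.93 [287, 172, 315, 208] 764 [0.411 0.153]
side rail 0.8 [319, 80, 348, 184] 642 [0.523 0.478]
side rail 0.63 [383, 159, 435, 267] 3334 [0.73  0.034]
```

View pics/c1.png

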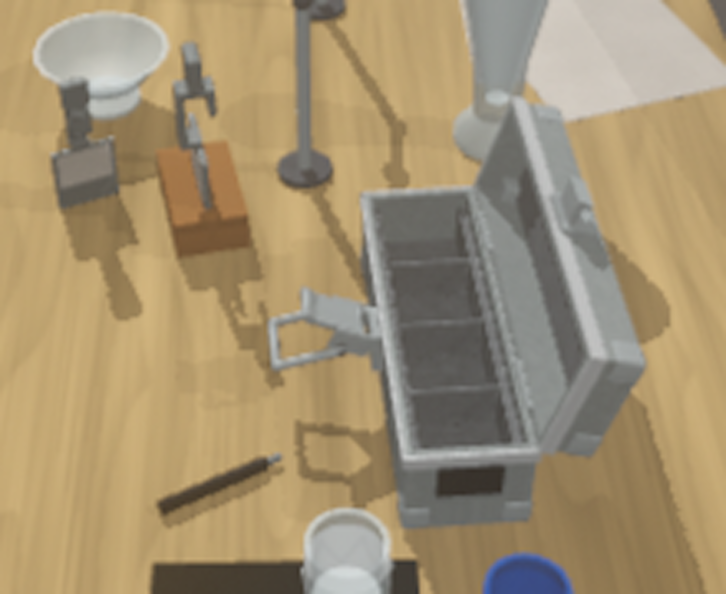

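View pics/c2.png

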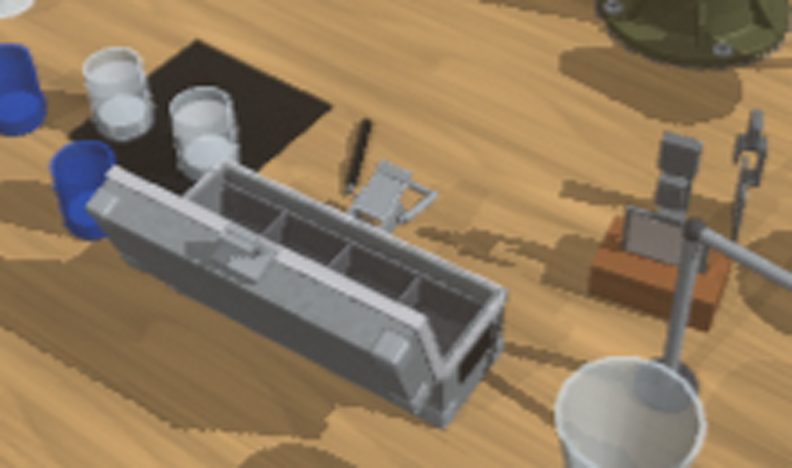

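```bash
cat > fit.py <<'E'
from h import *
import json
cs={n:cam(n) for n in ["scene","side"]}
S=lambda u,v:("side",np.array([240+u/3.3,130+v/3.3])); C=lambda u,v:("scene",np.array([200+u/3.6,160+v/3.6]))
F=[((-49,152,85),S(363,193)),((-49,-152,85),S(402,455)),((49,-152,85),S(537,450)),((-49,-152,0),S(403,525)),
   ((-49,-152,85),C(225,163)),((-49,152,85),C(505,293)),((49,152,0),C(445,425)),((49,-152,0),S(528,518))]
def T(p,L): 
    c,s=np.cos(p[2]),np.sin(p[2]); L=np.array(L)/1000
    return np.array([p[0]+c*L[0]-s*L[1],p[1]+s*L[0]+c*L[1],L[2]])
f=lambda p:np.ravel([proj(cs[o[0]],T(p,L))[0]-o[1] for L,o in F])
r=least_squares(f,[.62,-.05,0],loss="soft_l1",x_scale=[.1,.1,.1]);p=r.x
print("case",p,np.round(f(p),1))
def L(q,y): return (-65-54*np.sin(q),y,66-54*np.cos(q))
def B(q,a,y): return (-65-20*np.sin(q-.21)-55*np.sin(a),y,66-20*np.cos(q-.21)+55*np.cos(a))
G=lambda q,a:[(B(q,a,25),S(270,318)),(B(q,a,-25),S(278,365)),(B(q,a,25),C(435,192)),(B(q,a,-25),C(410,222)),
  (L(q,17),S(305,292)),(L(q,-17),C(382,162)),(L(q,17),C(410,170))]
g=lambda x:np.ravel([proj(cs[o[0]],T(p,l))[0]-o[1] for l,o in G(*x)])
for x0 in ([2,1],[2,0],[2,2]):
    r=least_squares(g,x0,loss="soft_l1"); print("lever,a",r.x,r.cost,np.round(r.fun,1))
cyl=np.r_[ring(.03,.003),ring(.03,.083)]
t=lambda n:sorted([s["extent"] for s in silhouettes(n,"tumbler0")],key=lambda e:e[0])
a=[e for e in t("scene")];b=t("side");print(a,b)
for ea,eb,x0 in (([221,169,244,198],[336,327,362,366],[.52,-.4]),([245,184,264,209],[328,283,356,323],[.52,-.29])):
    print(cylfit([(cs["side"],eb)],cyl,x0),cylfit([(cs["scene"],ea)],cyl,x0))
E
python3 fit.py
```

```text
case [ 0.61346059 -0.05643007  0.04766059] [-0.5 -0.7  0.7 -0.5 -0.1 -1.5 -0.6  0.2 -0.8 -1.1 -0.8 -1.2 -0.9  1.2
 -0.3 -0.2]
lever,a [2.12958941 1.87601566] 21.916952482104477 [  0.8   0.5  -0.5  -0.6  -1.1   0.8  -6.4 -12.9  -0.5  -0.2  -1.2   1.
  -0.4   2.5]
lever,a [2.12958992 1.87601576] 21.916952482125346 [  0.8   0.5  -0.5  -0.6  -1.1   0.8  -6.4 -12.9  -0.5  -0.2  -1.2   1.
  -0.4   2.5]
lever,a [2.12958993 1.87601577] 21.91695248212677 [  0.8   0.5  -0.5  -0.6  -1.1   0.8  -6.4 -12.9  -0.5  -0.2  -1.2   1.
  -0.4   2.5]
[[191.2, 173.4, 212.2, 195.8], [213.4, 199.0, 231.5, 227.9], [221.8, 170.3, 242.9, 197.5], [223.2, 206.8, 322.1, 276.8], [242.9, 183.4, 266.4, 209.7]] [[328.8, 283.5, 359.7, 322.9], [364.2, 370.3, 397.2, 400.0], [384.5, 297.1, 413.7, 338.2]]
(array([ 0.52864681, -0.39380293]), array([-1.2, -4. ,  1.1,  1.7])) (array([ 0.5191538 , -0.40945607]), array([ 1.5,  1.5, -1.8, -1.1]))
(array([ 0.51873914, -0.28238563]), array([ 1. , -0.7, -1. ,  0.7])) (array([ 0.52463304, -0.29233389]), array([-0.2, -1.3,  0.2,  1.1]))
```

```bash
cat >> h.py <<'E'
def plan(tp,trpy,n=None,start=None):
    "rows from the measured pose (or start=(pos,rpy)) to target, printed"
    o=get_obs(); p,r=(o["tool_pos"],o["tool_rot"]) if start is None else start
    Ra=R.from_euler("xyz",r,degrees=True);Rb=R.from_euler("xyz",trpy,degrees=True)
    rv=(Ra.inv()*Rb).as_rotvec(); d=np.array(tp)-p
    if n is None: n=int(max(1,np.ceil(np.abs(d).max()/.045),np.ceil(np.linalg.norm(d)/.048),np.ceil(np.linalg.norm(rv)/.14)))
    for i in range(n):
        Ri=Ra*R.from_rotvec(rv*i/n); print(np.round(np.r_[Ri.inv().apply(d/n),rv/n],4).tolist())
CASE=(0.6135,-0.0564,0.0477)
def cw(x,y,z):
    "case mm to world m"
    c,s=np.cos(CASE[2]),np.sin(CASE[2]); return np.round([CASE[0]+(c*x-s*y)/1e3,CASE[1]+(s*x+c*y)/1e3,z/1e3],4)
E
python3 - <<'E'
from h import *
plan([.47,-.35,.30],[180,0,2.7])
c=cam("wrist");V=c["view"];print("wristcam in world",-V[:3,:3].T@V[:3,3], V[2,:3],c["intrinsics"][0])
cs={n:cam(n) for n in ["scene","side"]}
S=lambda u,v:("side",np.array([240+u/3.3,130+v/3.3])); C=lambda u,v:("scene",np.array([200+u/3.6,160+v/3.6]))
def L(q,y): return cw(-65-56*np.sin(q)-13*np.cos(q),y,66-56*np.cos(q)+13*np.sin(q))
def B(q,a,y): return cw(-65-20*np.sin(q-.21)-55*np.sin(a),y,66-20*np.cos(q-.21)+55*np.cos(a))
G=lambda q,a:[(B(q,a,25),S(270,318)),(B(q,a,-25),S(278,365)),(B(q,a,25),C(435,192)),(B(q,a,-25),C(410,222)),
  (L(q,17),S(305,292)),(L(q,-17),C(382,162)),(L(q,17),C(410,170))]
g=lambda x:np.ravel([proj(cs[o[0]],l)[0]-o[1] for l,o in G(*x)])
r=least_squares(g,[2,1.5],loss="soft_l1"); print("lever,a",r.x,np.round(g(r.x),1))
E
```

```text
[0.0406, -0.0213, -0.0086, 0.0, 0.0, 0.0233]
[0.0401, -0.0223, -0.0086, 0.0, 0.0, 0.0233]
[0.0396, -0.0232, -0.0086, 0.0, 0.0, 0.0233]
[0.039, -0.0241, -0.0086, 0.0, 0.0, 0.0233]
[0.0385, -0.025, -0.0086, 0.0, 0.0, 0.0233]
[0.0379, -0.0259, -0.0086, 0.0, 0.0, 0.0233]
[0.0373, -0.0268, -0.0086, 0.0, 0.0, 0.0233]
[0.0366, -0.0277, -0.0086, 0.0, 0.0, 0.0233]
[0.036, -0.0285, -0.0086, 0.0, 0.0, 0.0233]
wristcam in world [ 0.23985743 -0.60913892  0.38508883] [0.2735139  0.07092498 0.9592496 ] [288.90563582   0.         322.78010336]
lever,a [2.  1.5] [ -0.5  -4.1  -1.8  -5.2  -0.7  -3.4  -6.1 -17.2  -0.5  -2.   -1.4  -0.4
  -0.5   1.2]
```

Emit:
play_rows --steps '[[[0.04, -0.022, -0.009, 0, 0, 0.023, 0.087], [0.04, -0.022, -0.009, 0, 0, 0.023, 0.087], [0.04, -0.023, -0.009, 0, 0, 0.023, 0.087], [0.039, -0.024, -0.009, 0, 0, 0.023, 0.087], [0.038, -0.025, -0.009, 0, 0, 0.023, 0.087], [0.038, -0.026, -0.009, 0, 0, 0.023, 0.087], [0.037, -0.027, -0.009, 0, 0, 0.023, 0.087], [0.037, -0.028, -0.009, 0, 0, 0.023, 0.087], [0.036, -0.028, -0.009, 0, 0, 0.023, 0.087], [0, 0, 0, 0, 0, 0, 0.087], [0, 0, 0, 0, 0, 0, 0.087], [0, 0, 0, 0, 0, 0, 0.087]]]'

```text
time_s: 3.15
tool_pos: [0.4678, -0.351, 0.3032]
tool_rot: [180.0, 0.1, 2.7]
force: [0.3, -0.5, 0.4]
grip_width: 0.0872
grasp_force: 0.0
```

```bash
sed -i 's/return np.round(\[CASE\(.*\)\],4)/return np.array([CASE\1])/' h.py
python3 - <<'E'
from h import *
print(get_obs()["tool_pos"],get_obs()["tool_rot"])
c=cam("wrist"); cv2.imwrite("pics/w1.png",c["frame"][...,::-1])
cyl=np.r_[ring(.03,.003),ring(.03,.083)]
for s in silhouettes("wrist","tumbler0"):
    e=s["extent"]; m=s["pixels"]; col=np.median(c["frame"][m],0)
    print(round(s["p"],2),np.round(e),col,cylfit([(c,e)],cyl,backz(c,[(e[0]+e[2])/2,(e[1]+e[3])/2],.04)[:2]))
E
```

```text
[ 0.4678039  -0.35104964  0.30321798] [1.79967986e+02 6.83506727e-02 2.74208194e+00]
0.81 [339. 110. 386. 161.] [230. 233. 235.] (array([ 0.5275553 , -0.40054029]), array([-1.6,  1.5,  1. , -1.8]))
0.8 [411.  66. 475. 116.] [ 26.  93. 176.] (array([ 0.58478062, -0.50537867]), array([-2.2, -0.7,  1.1,  1.3]))
0.61 [251. 104. 302. 159.] [226. 228. 230.] (array([ 0.52762519, -0.2862773 ]), array([-0. ,  1.9,  0. , -4.1]))
0.6 [280.   0. 336.  71.] [ 32. 107. 197.] (array([ 0.64383077, -0.3253244 ]), array([ 2.2,  0.5, -2.2, -0.9]))
```

View pics/w1.png

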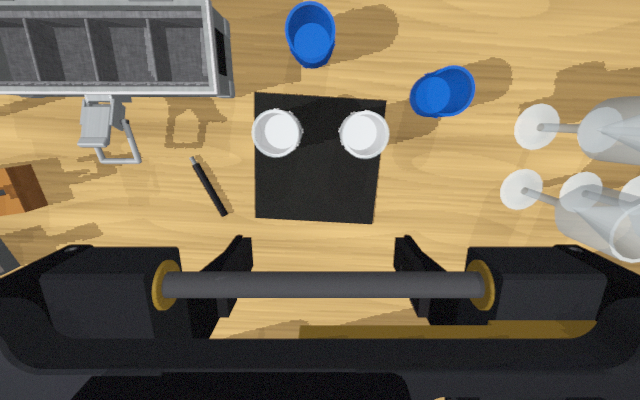

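Run:
```python
from h import *
c=cam("wrist")
for u in [(254,93),(386,101),(373,223),(255,218)]: print("mat",backz(c,u,.003).round(3))
for u in [(276,133),(365,134)]: print("rim",backz(c,u,.083).round(4))
for p in [(-49,-152,85),(49,-152,85),(-49,0,85),(-65,0,106)]: print(p,proj(c,cw(*p)).round(1))
g=cv2.cvtColor(c["frame"],cv2.COLOR_RGB2GRAY)
q=cv2.HoughCircles(g[90:180,230:400],cv2.HOUGH_GRADIENT,1,40,param1=150,param2=12,minRadius=20,maxRadius=30);print(q+[230,90,0] if q is not None else q)
cs={n:cam(n) for n in ["scene","side"]}
S=lambda u,v:("side",np.array([240+u/3.3,130+v/3.3])); C=lambda u,v:("scene",np.array([200+u/3.6,160+v/3.6])); cs["w"]=c; W=lambda u,v:("w",np.array([u,v]))
def L(q,y): return cw(-65-56*np.sin(q)-13*np.cos(q),y,66-56*np.cos(q)+13*np.sin(q))
def B(q,a,y): return cw(-65-20*np.sin(q-.21)-55*np.sin(a),y,66-20*np.cos(q-.21)+55*np.cos(a))
G=lambda q,a:[(B(q,a,25),S(270,318)),(B(q,a,-25),S(278,365)),(B(q,a,25),C(435,192)),(B(q,a,-25),C(410,222)),(B(q,a,-25),W(137,160)),(B(q,a,25),W(100,160)),
  (L(q,17),S(305,292)),(L(q,-17),C(382,162)),(L(q,17),C(410,170)),(L(q,17),W(80,147)),(L(q,-17),W(110,147))]
g=lambda x:np.ravel([proj(cs[o[0]],l)[0]-o[1] for l,o in G(*x)])
r=least_squares(g,[2,1.5],loss="soft_l1"); print("lever,a",r.x,np.round(g(r.x),1))
```

```text
mat [ 0.578 -0.243  0.003]
mat [ 0.576 -0.442  0.003]
mat [ 0.38  -0.441  0.003]
mat [ 0.379 -0.24   0.003]
rim [ 0.5251 -0.2883  0.083 ]
rim [ 0.5291 -0.4027  0.083 ]
(-49, -152, 85) [[212.6  91. ]]
(49, -152, 85) [[203.1  -1.4]]
(-49, 0, 85) [[89.2 91.3]]
(-65, 0, 106) [[ 78.5 104.1]]
[[[364.5        133.5         24.29999924]
  [274.5        133.5         23.5       ]]]
lever,a [1.86824582 1.78026445] [ -0.1   0.6  -1.4  -0.5  -0.8   0.4  -6.  -13.3   0.2   1.    1.9   1.
  -2.   -0.2  -0.6   0.2   0.2   1.8   1.7  -0.8  -1.4  -0.8]
```

Emit:
play_rows --steps '[[[0.031, -0.031, 0, 0, 0, 0, 0.087], [0.03, -0.03, 0, 0, 0, 0, 0.087], [0, 0, 0.04, 0, 0, 0, 0.087], [0, 0, 0.04, 0, 0, 0, 0.087], [0, 0, 0.04, 0, 0, 0, 0.087], [0, 0, 0.04, 0, 0, 0, 0.087], [0, 0, 0.03, 0, 0, 0, 0.087], [0, 0, 0.03, 0, 0, 0, 0.087], [0, 0, 0.021, 0, 0, 0, 0.087], [0, 0, 0, 0, 0, 0, 0.087], [0, 0, 0, 0, 0, 0, 0.087]]]'

```text
time_s: 4.5
tool_pos: [0.5268, -0.2862, 0.0629]
tool_rot: [-180.0, 0.0, 2.8]
force: [0.4, -0.9, 0.5]
grip_width: 0.087
grasp_force: 0.0
```

Emit:
play_rows --steps '[[[0, 0, 0, 0, 0, 0, 0.05], [0, 0, 0, 0, 0, 0, 0.05], [0, 0, 0, 0, 0, 0, 0.05], [0, 0, 0, 0, 0, 0, 0.05], [0, 0, 0, 0, 0, 0, 0.05], [0, 0, 0, 0, 0, 0, 0.05], [0, 0, 0, 0, 0, 0, 0.05]]]' --force 20

```text
time_s: 5.2
tool_pos: [0.5272, -0.286, 0.0631]
tool_rot: [180.0, -0.0, 2.8]
force: [0.5, -0.2, 3.2]
grip_width: 0.0594
grasp_force: 20.0
```

Emit:
play_rows --steps '[[[0, 0, -0.03, 0, 0, 0, 0.05], [0, 0, -0.045, 0, 0, 0, 0.05], [0, 0, -0.045, 0, 0, 0, 0.05], [0.0139, -0.0375, 0, 0, 0, 0, 0.05], [0.0139, -0.0375, 0, 0, 0, 0, 0.05], [0.0139, -0.0375, 0, 0, 0, 0, 0.05], [0.0139, -0.0375, 0, 0, 0, 0, 0.05], [0.0139, -0.0375, 0, 0, 0, 0, 0.05], [0.0139, -0.0375, 0, 0, 0, 0, 0.05], [0.0139, -0.0375, 0, 0, 0, 0, 0.05], [0, 0, 0, 0, 0, 0, 0.05], [0, 0, 0, 0, 0, 0, 0.05]]]'

```text
time_s: 6.4
tool_pos: [0.6105, -0.017, 0.1816]
tool_rot: [-180.0, 0.1, 3.0]
force: [0.0, -0.9, -1.8]
grip_width: 0.0595
grasp_force: 20.0
```

Run:
```python
from h import *
o=get_obs();print(o["tool_pos"],o["tool_rot"],o["grip_width"],o["force"]); print(cw(0,37,91)); plan(cw(0,37,120),[180,0,2.73])
c=cam("side"); a=cv2.resize(c["frame"][80:310,280:460],None,fx=2.6,fy=2.6,interpolation=cv2.INTER_CUBIC)
cv2.imwrite("pics/s2.png",a[...,::-1])
c=cam("wrist"); cv2.imwrite("pics/w2.png",c["frame"][...,::-1])
# case corner check
for p in [(-49,152,85),(-49,-152,85),(49,152,85),(49,-152,85)]: print(p,proj(c,cw(*p)).round(1))
```

```text
[ 0.61049693 -0.01703098  0.18156615] [-1.79978549e+02  1.00278763e-01  3.04888123e+00] 0.05952768238147577 [ 0.00240032 -0.86653532 -1.75129368]
[ 0.61173577 -0.01944208  0.091     ]
[0.0006, 0.0012, 0.0308, -0.0002, 0.0009, 0.0028]
[0.0006, 0.0012, 0.0308, -0.0002, 0.0009, 0.0028]
(-49, 152, 85) [[206.1 251.7]]
(-49, -152, 85) [[515.4 252.4]]
(49, 152, 85) [[193.7 150.8]]
(49, -152, 85) [[536.6 151.6]]
```

View pics/w2.png

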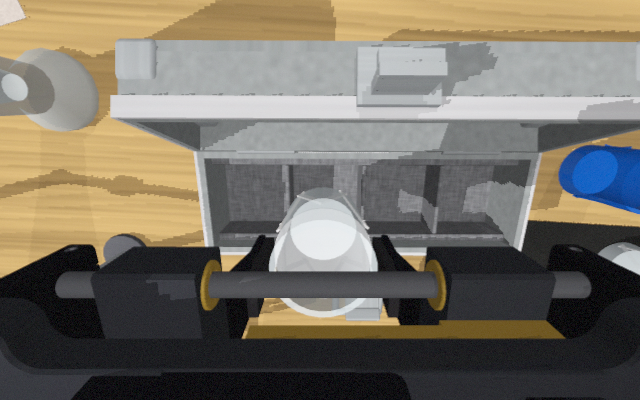

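Emit:
play_rows --steps '[[[0.001, 0.0015, 0.03, 0, 0, -0.002, 0.05], [0.001, 0.0015, 0.025, 0, 0, -0.002, 0.05], [0, 0.001, 0.015, 0, 0, 0, 0.05], [0, 0, 0.01, 0, 0, 0, 0.05], [0, 0, 0.005, 0, 0, 0, 0.05], [0, 0, 0, 0, 0, 0, 0.05], [0, 0, 0, 0, 0, 0, 0.05]]]'

```text
time_s: 7.2
tool_pos: [0.6139, -0.0226, 0.0985]
tool_rot: [180.0, -0.1, 3.1]
force: [0.4, -0.2, -1.9]
grip_width: 0.0596
grasp_force: 20.0
```

Emit:
play_rows --steps '[[[-0.0015, -0.002, 0, 0, 0, 0, 0.05], [0, 0, 0.003, 0, 0, 0, 0.05], [0, 0, 0.003, 0, 0, 0, 0.05], [0, 0, 0.002, 0, 0, 0, 0.05], [0, 0, 0, 0, 0, 0, 0.05], [0, 0, 0, 0, 0, 0, 0.05]]]'

```text
time_s: 7.8
tool_pos: [0.6117, -0.0207, 0.0902]
tool_rot: [180.0, -0.0, 3.1]
force: [-1.9, 0.7, 4.5]
grip_width: 0.0595
grasp_force: 20.0
```

Emit:
play_rows --steps '[[[0, 0, 0, 0, 0, 0, 0.068], [0, 0, 0, 0, 0, 0, 0.068], [0, 0, 0, 0, 0, 0, 0.068], [0, 0, 0, 0, 0, 0, 0.068], [0, 0, -0.02, 0, 0, 0, 0.068], [0, 0, -0.03, 0, 0, 0, 0.068], [0, 0, -0.045, 0, 0, 0, 0.068], [0, 0, -0.045, 0, 0, 0, 0.087], [0, 0, 0, 0, 0, 0, 0.087]]]'

```text
time_s: 8.7
tool_pos: [0.6154, -0.0202, 0.237]
tool_rot: [179.9, -0.7, 3.1]
force: [0.3, 0.7, 0.6]
grip_width: 0.0771
grasp_force: 0.0
```

Run:
```python
from h import *
o=get_obs();print(o["tool_pos"],o["tool_rot"])
plan([.505,-.400,.26],[180,0,2.7],n=10)
c=cam("side")
cyl=np.r_[ring(.03,.003),ring(.03,.083)]
for s in silhouettes("side","tumbler0"):
    e=s["extent"]; print(round(s["p"],2),np.round(e),np.median(c["frame"][s["pixels"]],0),cylfit([(c,e)],cyl,[.55,-.3]),cylfit([(c,e)],cyl+[0,0,.027],[.55,-.3]))
```

```text
[ 0.6154444  -0.02016912  0.23703222] [179.91321746  -0.71257252   3.08854152]
[-0.013, 0.0373, -0.0024, 0.0001, -0.0012, 0.0007]
[-0.013, 0.0373, -0.0024, 0.0001, -0.0012, 0.0007]
[-0.013, 0.0374, -0.0024, 0.0001, -0.0012, 0.0007]
[-0.013, 0.0374, -0.0024, 0.0001, -0.0012, 0.0007]
[-0.013, 0.0374, -0.0024, 0.0001, -0.0012, 0.0007]
[-0.0129, 0.0374, -0.0023, 0.0001, -0.0012, 0.0007]
[-0.0129, 0.0374, -0.0023, 0.0001, -0.0012, 0.0007]
[-0.0129, 0.0374, -0.0023, 0.0001, -0.0012, 0.0007]
[-0.0129, 0.0374, -0.0023, 0.0001, -0.0012, 0.0007]
[-0.0128, 0.0374, -0.0023, 0.0001, -0.0012, 0.0007]
0.85 [357. 200. 382. 227.] [176. 181. 180.] (array([0.61116111, 0.02807162]), array([ 1.6, -4.3, -1.4,  2.8])) (array([0.60744521, 0.00082343]), array([ 1.2, -5.2, -1.1,  2.9]))
0.74 [336. 327. 364. 370.] [184. 188. 186.] (array([ 0.53085519, -0.40169057]), array([-0.3, -0.9,  0.3,  0.8])) (array([ 0.52958645, -0.41714901]), array([-0.7, -1.8,  0.7,  1.2]))
0.74 [382. 296. 416. 340.] [ 64.  81. 141.] (array([ 0.6472599 , -0.32759744]), array([ 2.5,  0.5, -1.8, -0.4])) (array([ 0.64205755, -0.34572112]), array([ 1.9, -0.2, -1.5,  0.3]))
0.56 [361. 373. 398. 400.] [ 66.  84. 143.] (array([ 0.58727702, -0.47563998]), array([  3.1, -16.3,  -2. ,   4.4])) (array([ 0.58399357, -0.48754793]), array([  2.5, -17.9,  -1.7,   4.2]))
```

Emit:
play_rows --steps '[[[-0.013, 0.0375, 0, 0, 0, 0, 0.087], [-0.013, 0.0375, 0, 0, 0, 0, 0.087], [-0.013, 0.0375, 0, 0, 0, 0, 0.087], [-0.013, 0.0375, 0, 0, 0, 0, 0.087], [-0.013, 0.0375, 0, 0, 0, 0, 0.087], [-0.013, 0.0375, 0, 0, 0, 0, 0.087], [-0.013, 0.0375, 0, 0, 0, 0, 0.087], [-0.013, 0.0375, 0, 0, 0, 0, 0.087], [-0.013, 0.0375, 0, 0, 0, 0, 0.087], [-0.013, 0.0375, 0, 0, 0, 0, 0.087], [0, 0, 0, 0, 0, 0, 0.087], [0, 0, 0, 0, 0, 0, 0.087]]]'

```text
time_s: 10.0
tool_pos: [0.5004, -0.4028, 0.2271]
tool_rot: [-179.8, 0.2, 2.9]
force: [-0.2, -0.7, -0.6]
grip_width: 0.0869
grasp_force: 0.0
```

Run:
```python
from h import *
o=get_obs();print(o["tool_pos"],o["tool_rot"])
c=cam("wrist"); cyl=np.r_[ring(.03,.003),ring(.03,.083)]
for s in silhouettes("wrist","tumbler0"):
    e=s["extent"]; print(round(s["p"],2),np.round(e),np.median(c["frame"][s["pixels"]],0),cylfit([(c,e)],cyl,[.55,-.3]))
o=get_obs(); plan([.529,-.402,o["tool_pos"][2]],[180,0,2.7],n=1); print(o["tool_pos"])
```

```text
[ 0.50038417 -0.40282339  0.22705982] [-1.79843169e+02  1.60148281e-01  2.92216899e+00]
0.88 [384.  86. 459. 146.] [ 31. 110. 199.] (array([ 0.58470393, -0.5061346 ]), array([ 0. , -0.7, -0. ,  0.9]))
0.81 [217.   5. 294.  85.] [ 33. 108. 202.] (array([ 0.64481197, -0.32544588]), array([ 1.2, -0.1, -4. ,  0.1]))
0.62 [299. 133. 352. 196.] [238. 241. 242.] (array([ 0.52817179, -0.40379687]), array([-1.9,  1.5,  1.9, -0.9]))
[0.0266, 0.0031, -0.0, -0.0023, 0.0011, 0.0085]
[ 0.5022934  -0.40038869  0.22816087]
```

Emit:
play_rows --steps '[[[0.027, 0.002, 0, 0, 0, 0, 0.087], [0, 0, 0.035, 0, 0, 0, 0.087], [0, 0, 0.035, 0, 0, 0, 0.087], [0, 0, 0.035, 0, 0, 0, 0.087], [0, 0, 0.035, 0, 0, 0, 0.087], [0, 0, 0.025, 0, 0, 0, 0.087], [0, 0, 0, 0, 0, 0, 0.087], [0, 0, 0, 0, 0, 0, 0.087], [0, 0, 0, 0, 0, 0, 0.087]]]'

```text
time_s: 11.0
tool_pos: [0.5307, -0.4027, 0.0668]
tool_rot: [179.9, -0.2, 3.1]
force: [0.4, -0.5, -0.5]
grip_width: 0.0872
grasp_force: 0.0
```

Emit:
play_rows --steps '[[[0, 0, 0, 0, 0, 0, 0.05], [0, 0, 0, 0, 0, 0, 0.05], [0, 0, 0, 0, 0, 0, 0.05], [0, 0, 0, 0, 0, 0, 0.05], [0, 0, 0, 0, 0, 0, 0.05], [0, 0, 0, 0, 0, 0, 0.05], [0, 0, 0, 0, 0, 0, 0.05]]]' --force 20

```text
time_s: 11.7
tool_pos: [0.5291, -0.403, 0.0648]
tool_rot: [180.0, -0.0, 3.1]
force: [-0.3, -0.4, 2.2]
grip_width: 0.0597
grasp_force: 20.0
```

Emit:
play_rows --steps '[[[0, 0, -0.03, 0, 0, 0, 0.05], [0, 0, -0.045, 0, 0, 0, 0.05], [0, 0, -0.045, 0, 0, 0, 0.05], [0.017, -0.0384, 0, 0, 0, -0.001, 0.05], [0.017, -0.0384, 0, 0, 0, -0.001, 0.05], [0.017, -0.0384, 0, 0, 0, -0.001, 0.05], [0.017, -0.0384, 0, 0, 0, -0.001, 0.05], [0.017, -0.0384, 0, 0, 0, -0.001, 0.05], [0.017, -0.0384, 0, 0, 0, -0.001, 0.05], [0, 0, 0, 0, 0, 0, 0.05], [0, 0, 0, 0, 0, 0, 0.05], [0, 0, 0, 0, 0, 0, 0.05]]]'

```text
time_s: 12.9
tool_pos: [0.6171, -0.1685, 0.1838]
tool_rot: [180.0, 0.1, 3.3]
force: [-0.1, -2.0, -2.7]
grip_width: 0.0596
grasp_force: 20.0
```

Emit:
play_rows --steps '[[[0, 0, 0.03, 0, 0, 0, 0.05], [0, 0, 0.025, 0, 0, 0, 0.05], [0, 0, 0, 0, 0, 0, 0.05], [0, 0, 0, 0, 0, 0, 0.05], [0, 0, 0, 0, 0, 0, 0.05]]]'

```text
time_s: 13.4
tool_pos: [0.6187, -0.168, 0.1312]
tool_rot: [179.9, -0.1, 3.4]
force: [0.5, -0.3, -1.6]
grip_width: 0.0596
grasp_force: 20.0
```

Emit:
play_rows --steps '[[[0, 0, 0.015, 0, 0, 0.005, 0.05], [0, 0, 0.01, 0, 0, 0.005, 0.05], [0, 0, 0.007, 0, 0, 0, 0.05], [0, 0, 0.004, 0, 0, 0, 0.05], [0, 0, 0.003, 0, 0, 0, 0.05], [0, 0, 0, 0, 0, 0, 0.05], [0, 0, 0, 0, 0, 0, 0.05]]]'

```text
time_s: 14.1
tool_pos: [0.6184, -0.1668, 0.0918]
tool_rot: [180.0, -0.1, 2.9]
force: [-2.7, 0.6, 5.4]
grip_width: 0.0592
grasp_force: 20.0
```

Seated. Release, rise, and look.

Emit:
play_rows --steps '[[[0, 0, 0, 0, 0, 0, 0.068], [0, 0, 0, 0, 0, 0, 0.068], [0, 0, 0, 0, 0, 0, 0.068], [0, 0, 0, 0, 0, 0, 0.068], [0, 0, -0.02, 0, 0, 0, 0.068], [0, 0, -0.03, 0, 0, 0, 0.068], [0, 0, -0.045, 0, 0, 0, 0.068], [0, 0, -0.045, 0, 0, 0, 0.068], [0, 0, -0.04, 0, 0, 0, 0.03], [0, 0, 0, 0, 0, 0, 0.0], [0, 0, 0, 0, 0, 0, 0.0]]]'

```text
time_s: 15.2
tool_pos: [0.6184, -0.167, 0.2715]
tool_rot: [179.9, -0.1, 2.9]
force: [-0.2, 0.4, -1.5]
grip_width: 0.0515
grasp_force: 0.0
```

Run:
```python
from h import *
o=get_obs();print(o["tool_pos"],o["tool_rot"])
c=cam("side");w=cam("wrist")
a=cv2.resize(c["frame"][80:400,240:460],None,fx=1.8,fy=1.8,interpolation=cv2.INTER_CUBIC)
b=cv2.resize(w["frame"],(400,250)); b=cv2.copyMakeBorder(b,0,a.shape[0]-250,0,0,cv2.BORDER_CONSTANT)
cv2.imwrite("pics/s3.png",np.hstack([a,b])[...,::-1])
```

```text
[ 0.61841652 -0.16698939  0.27149241] [ 1.79946421e+02 -1.15964685e-01  2.85662125e+00]
```

View pics/s3.png

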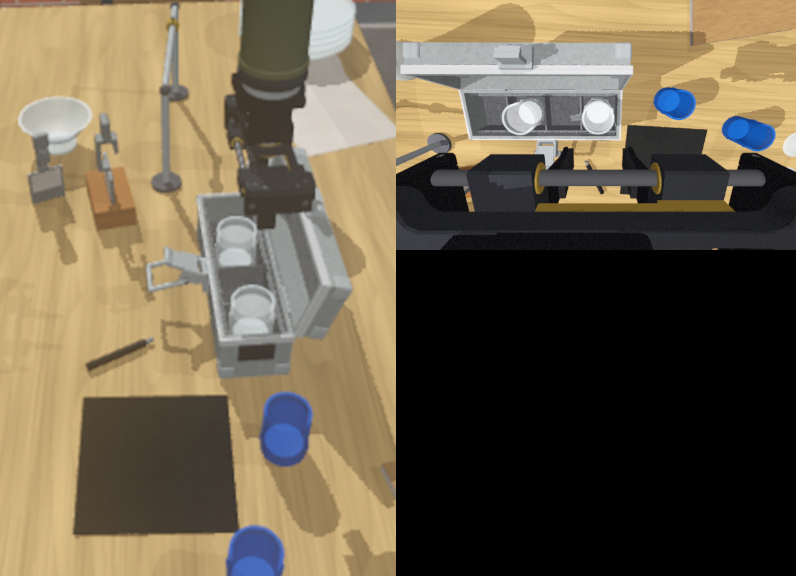

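Emit:
play_rows --steps '[[[0.0375, -0.0125, 0, 0, 0, 0, 0], [0.0375, -0.0125, 0, 0, 0, 0, 0], [0.0375, -0.0125, 0, 0, 0, 0, 0], [0.0375, -0.0125, 0, 0, 0, 0, 0], [0, 0, 0, 0, 0, 0, 0], [0, 0, 0.03, 0, 0, 0, 0], [0, 0, 0.04, 0, 0, 0, 0], [0, 0, 0.04, 0, 0, 0, 0], [0, 0, 0.006, 0, 0, 0, 0], [0, 0, 0, 0, 0, 0, 0], [0, 0, 0, 0, 0, 0, 0]]]'

```text
time_s: 16.4
tool_pos: [0.7661, -0.1098, 0.1568]
tool_rot: [180.0, -0.2, 2.8]
force: [-0.1, -0.0, 0.3]
grip_width: 0.0003
grasp_force: 0.0
```

Emit:
play_rows --steps '[[[-0.016, 0, 0, 0, 0, 0, 0], [-0.016, 0, 0, 0, 0, 0, 0], [-0.016, 0, 0, 0, 0, 0, 0], [0, 0, 0, 0, 0, 0, 0], [0, 0, 0, 0, 0, 0, 0]]]'

```text
time_s: 16.9
tool_pos: [0.722, -0.1117, 0.1615]
tool_rot: [179.9, -0.8, 2.9]
force: [4.8, 0.2, 3.5]
grip_width: 0.0006
grasp_force: 2.5
```

Emit:
play_rows --steps '[[[-0.0125, 0, -0.0115, 0, 0, 0, 0], [-0.0125, 0, -0.0115, 0, 0, 0, 0], [-0.013, 0, 0.0015, 0, 0, 0, 0], [-0.013, 0, 0.0015, 0, 0, 0, 0], [-0.013, 0, 0.003, 0, 0, 0, 0], [-0.013, 0, 0.003, 0, 0, 0, 0]]]'

```text
time_s: 17.5
tool_pos: [0.6445, -0.1154, 0.1754]
tool_rot: [179.8, -0.7, 2.9]
force: [2.7, 1.3, 5.6]
grip_width: 0.0004
grasp_force: 2.6
```

Emit:
play_rows --steps '[[[-0.0125, 0, 0.0065, 0, 0, 0, 0], [-0.0125, 0, 0.0065, 0, 0, 0, 0], [-0.0075, 0, 0.0085, 0, 0, 0, 0], [-0.0075, 0, 0.0085, 0, 0, 0, 0], [-0.0035, 0, 0.006, 0, 0, 0, 0], [-0.0035, 0, 0.006, 0, 0, 0, 0], [0, 0, 0.002, 0, 0, 0, 0], [0, 0, 0, 0, 0, 0, 0]]]'

```text
time_s: 18.3
tool_pos: [0.5941, -0.1184, 0.1283]
tool_rot: [179.9, -0.1, 2.8]
force: [-7.5, 1.3, 18.1]
grip_width: 0.0008
grasp_force: 9.1
```

Emit:
play_rows --steps '[[[0, 0, -0.02, 0, 0, 0, 0], [0, 0, -0.04, 0, 0, 0, 0], [0, 0, -0.02, 0, 0, 0, 0], [-0.0425, -0.0204, 0, 0, 0, 0, 0], [-0.0425, -0.0204, 0, 0, 0, 0, 0], [-0.0425, -0.0204, 0, 0, 0, 0, 0], [0, 0, 0, 0, 0, 0, 0], [0, 0, 0, 0, 0, 0, 0], [0, 0, 0, 0, 0, 0, 0], [0, 0, 0, 0, 0, 0, 0]]]'

```text
time_s: 19.3
tool_pos: [0.4644, -0.0637, 0.2047]
tool_rot: [-180.0, -0.0, 2.8]
force: [0.8, 0.4, -0.5]
grip_width: 0.0006
grasp_force: 0.0
```

```bash
cat >> h.py <<'E'
def tc():
    o=get_obs(); p=o["tool_pos"]; d=p[:2]-CASE[:2]; c,s=np.cos(CASE[2]),np.sin(CASE[2])
    print("case mm",np.round([1e3*(c*d[0]+s*d[1]),1e3*(c*d[1]-s*d[0]),1e3*p[2]],1),"rot",np.round(o["tool_rot"],1),"F",np.round(o["force"],1))
E
python3 - <<'E'
from h import *
tc()
c=cam("side");w=cam("wrist")
a=cv2.resize(c["frame"][130:310,240:460],None,fx=2,fy=2,interpolation=cv2.INTER_CUBIC)
b=cv2.resize(w["frame"][0:260],None,fx=.55,fy=.55); b=cv2.copyMakeBorder(b,0,a.shape[0]-b.shape[0],0,0,cv2.BORDER_CONSTANT)
cv2.imwrite("pics/s4.png",np.hstack([a,b])[...,::-1])
for p in [(-65,0,106),(-49,0,85),(-115,0,95),(-139,0,56)]: print(p,((proj(c,cw(*p))-[240,130])*2).round())
E
```

```text
case mm [-1.493e+02 -2.000e-01  2.047e+02] rot [-180.    -0.     2.8] F [ 0.8  0.4 -0.5]
(-65, 0, 106) [[219. 177.]]
(-49, 0, 85) [[231. 188.]]
(-115, 0, 95) [[182. 185.]]
(-139, 0, 56) [[164. 207.]]
```

View pics/s4.png

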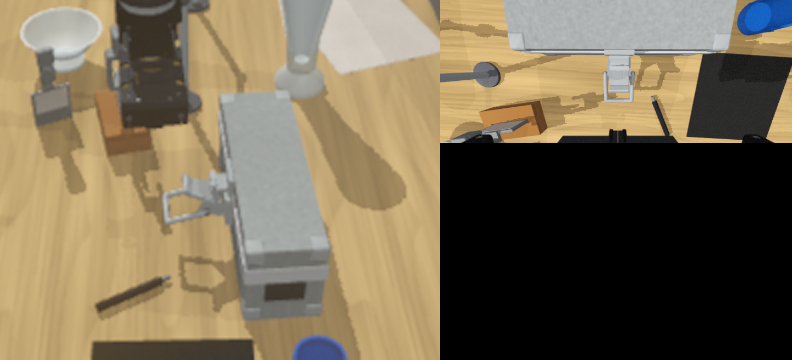

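Emit:
play_rows --steps '[[[0, 0, 0.04, 0, 0, 0, 0], [0, 0, 0.04, 0, 0, 0, 0], [0, 0, 0.038, 0, 0, 0, 0], [0.01, 0, 0, 0, 0, 0, 0], [0.01, 0, 0, 0, 0, 0, 0], [0.005, 0, -0.001, 0, 0, 0, 0], [0.005, 0, -0.002, 0, 0, 0, 0], [0.005, 0, -0.002, 0, 0, 0, 0], [0.005, 0, -0.003, 0, 0, 0, 0], [0.005, 0, -0.003, 0, 0, 0, 0], [0, 0, 0, 0, 0, 0, 0], [0, 0, 0, 0, 0, 0, 0]]]'

```text
time_s: 20.6
tool_pos: [0.509, -0.0614, 0.0994]
tool_rot: [179.9, -0.1, 2.8]
force: [-3.1, 0.5, 0.3]
grip_width: 0.0001
grasp_force: 1.3
```

Run:
```python
from h import *
tc()
c=cam("side")
a=cv2.resize(c["frame"][170:270,290:390],None,fx=4,fy=4,interpolation=cv2.INTER_CUBIC)
c=cam("scene")
b=cv2.resize(c["frame"][170:270,260:360],None,fx=4,fy=4,interpolation=cv2.INTER_CUBIC)
cv2.imwrite("pics/s5.png",np.hstack([a,b])[...,::-1])
```

```text
case mm [-104.7    0.    99.4] rot [ 1.799e+02 -1.000e-01  2.800e+00] F [-3.1  0.5  0.3]
```

View pics/s5.png

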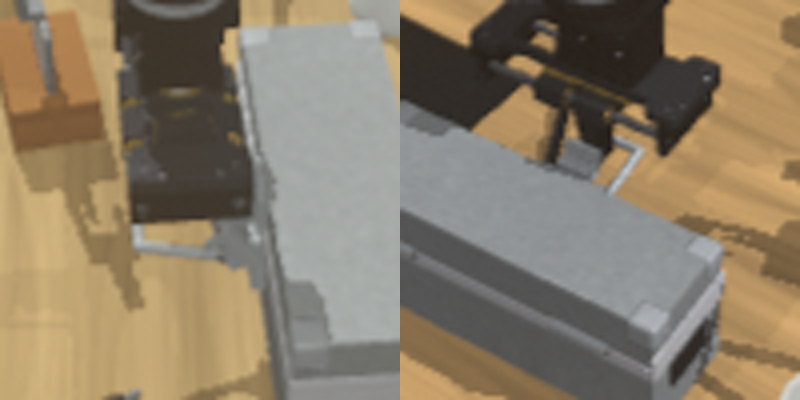

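Emit:
play_rows --steps '[[[0, 0, -0.03, 0, 0, 0, 0], [0, 0, -0.045, 0, 0, 0, 0], [-0.03, 0, 0, 0, 0, 0, 0], [-0.03, 0, 0, 0, 0, 0, 0], [0, 0, 0.03, 0, 0, 0, 0], [0, 0, 0.03, 0, 0, 0, 0], [0, 0, 0.03, 0, 0, 0, 0], [0, 0, 0, 0, 0, 0, 0], [0, 0, 0, 0, 0, 0, 0], [0, 0, 0, 0, 0, 0, 0]]]'

```text
time_s: 21.7
tool_pos: [0.45, -0.0642, 0.0845]
tool_rot: [179.9, -0.2, 2.9]
force: [0.2, 0.6, -0.2]
grip_width: 0.0006
grasp_force: 0.0
```

Run:
```python
from h import *
tc()
w=cam("wrist");c=cam("scene")
a=cv2.resize(w["frame"][60:260,220:480],None,fx=1.5,fy=1.5,interpolation=cv2.INTER_CUBIC)
b=cv2.resize(c["frame"][170:270,260:360],None,fx=4,fy=4,interpolation=cv2.INTER_CUBIC)
a=cv2.copyMakeBorder(a,0,100,0,0,cv2.BORDER_CONSTANT)
cv2.imwrite("pics/s6.png",np.hstack([a,b])[...,::-1])
for p in [(-128,-25,105),(-128,25,105),(-134,25,80),(-91,17,116),(-91,-17,116)]: print(p,((proj(w,cw(*p))-[220,60])*1.5).round(),((proj(c,cw(*p))-[260,170])*4+[390,0]).round())
```

```text
case mm [-163.7   -0.    84.5] rot [179.9  -0.2   2.9] F [ 0.2  0.6 -0.2]
(-128, -25, 105) [[228. 216.]] [[573. 119.]]
(-128, 25, 105) [[ 81. 216.]] [[623. 141.]]
(-134, 25, 80) [[ 92. 213.]] [[627. 158.]]
(-91, 17, 116) [[ 97. 105.]] [[590. 155.]]
(-91, -17, 116) [[213. 105.]] [[555. 139.]]
```

View pics/s6.png

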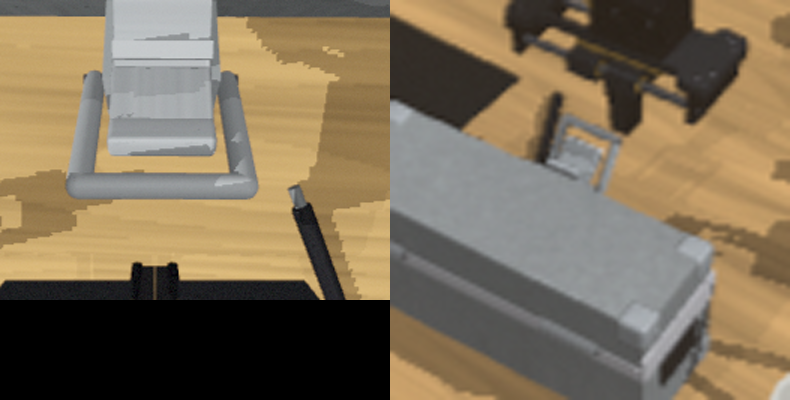

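Emit:
play_rows --steps '[[[0.012, 0, -0.005, 0, 0, 0, 0], [0.012, 0, -0.005, 0, 0, 0, 0], [0.0075, 0, -0.005, 0, 0, 0, 0], [0.0075, 0, -0.005, 0, 0, 0, 0], [0.0065, 0, -0.005, 0, 0, 0, 0], [0.0065, 0, -0.005, 0, 0, 0, 0], [0.006, 0, -0.0035, 0, 0, 0, 0], [0.006, 0, -0.0035, 0, 0, 0, 0], [0, 0, 0, 0, 0, 0, 0], [0, 0, 0, 0, 0, 0, 0]]]'

```text
time_s: 22.8
tool_pos: [0.512, -0.0608, 0.1194]
tool_rot: [-180.0, 0.0, 2.9]
force: [-0.8, -0.7, -0.3]
grip_width: 0.0005
grasp_force: 0.0
```

Run:
```python
from h import *
tc()
w=cam("wrist");c=cam("scene")
a=cv2.resize(w["frame"][60:260,220:480],None,fx=1.5,fy=1.5,interpolation=cv2.INTER_CUBIC)
b=cv2.resize(c["frame"][170:270,260:360],None,fx=4,fy=4,interpolation=cv2.INTER_CUBIC)
a=cv2.copyMakeBorder(a,0,100,0,0,cv2.BORDER_CONSTANT)
cv2.imwrite("pics/s7.png",np.hstack([a,b])[...,::-1])
for p in [(-85,-25,134),(-85,25,134),(-91,17,116),(-91,-17,116)]: print(p,((proj(w,cw(*p))-[220,60])*1.5).round(),((proj(c,cw(*p))-[260,170])*4+[390,0]).round())
```

```text
case mm [-101.6    0.5  119.4] rot [-180.     0.     2.9] F [-0.8 -0.7 -0.3]
(-85, -25, 134) [[224. 262.]] [[542. 124.]]
(-85, 25, 134) [[ 87. 262.]] [[594. 147.]]
(-91, 17, 116) [[114. 259.]] [[590. 155.]]
(-91, -17, 116) [[197. 259.]] [[555. 139.]]
```

View pics/s7.png

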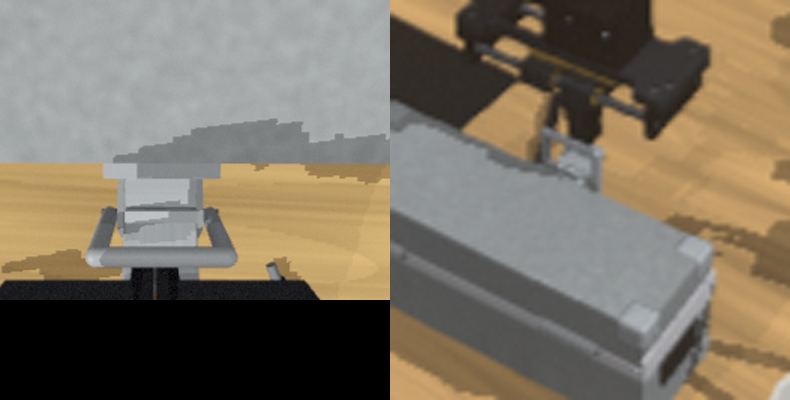

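Emit:
play_rows --steps '[[[0, 0, -0.006, 0, 0, 0, 0], [0.007, 0, 0, 0, 0, 0, 0], [0, 0, 0, 0, 0, 0, 0], [-0.002, 0, 0.006, 0, 0, 0, 0], [-0.003, 0, 0.006, 0, 0, 0, 0], [-0.003, 0, 0.005, 0, 0, 0, 0], [-0.003, 0, 0.005, 0, 0, 0, 0], [-0.002, 0, 0.004, 0, 0, 0, 0], [0, 0, 0, 0, 0, 0, 0], [0, 0, 0, 0, 0, 0, 0]]]'

```text
time_s: 23.9
tool_pos: [0.5063, -0.0612, 0.0994]
tool_rot: [180.0, -0.0, 2.8]
force: [-0.0, -0.3, -0.6]
grip_width: 0.0003
grasp_force: 0.0
```

```bash
python3 -c "
from h import *
tc()"
```

```text
case mm [-107.3    0.3   99.4] rot [180.   -0.    2.8] F [-0.  -0.3 -0.6]
```

Emit:
play_rows --steps '[[[0, 0, -0.015, 0, 0, 0, 0], [0, 0, -0.015, 0, 0, 0, 0], [0.01, 0, 0, 0, 0, 0, 0], [0.011, 0, 0, 0, 0, 0, 0], [0, 0, 0, 0, 0, 0, 0], [0, 0, 0.006, 0, 0, 0, 0], [-0.001, 0, 0.005, 0, 0, 0, 0], [-0.003, 0, 0.004, 0, 0, 0, 0], [-0.003, 0, 0.003, 0, 0, 0, 0], [0, 0, 0, 0, 0, 0, 0], [0, 0, 0, 0, 0, 0, 0]]]'

```text
time_s: 25.0
tool_pos: [0.5196, -0.0603, 0.111]
tool_rot: [-180.0, 0.1, 2.9]
force: [-1.4, 1.5, 1.9]
grip_width: 0.0005
grasp_force: 1.0
```

```bash
python3 -c "
from h import *
tc()"
```

```text
case mm [-94.    0.6 111. ] rot [-1.8e+02  1.0e-01  2.9e+00] F [-1.4  1.5  1.9]
```

Emit:
play_rows --steps '[[[-0.004, 0, 0.003, 0, 0, 0, 0], [-0.003, 0, 0.004, 0, 0, 0, 0], [-0.003, 0, 0.004, 0, 0, 0, 0], [-0.002, 0, 0.004, 0, 0, 0, 0], [-0.002, 0, 0.004, 0, 0, 0, 0], [-0.002, 0, 0.004, 0, 0, 0, 0], [-0.002, 0, 0.004, 0, 0, 0, 0], [-0.001, 0, 0.004, 0, 0, 0, 0], [0, 0, 0.003, 0, 0, 0, 0], [0, 0, 0, 0, 0, 0, 0], [0, 0, 0, 0, 0, 0, 0]]]'

```text
time_s: 26.1
tool_pos: [0.5012, -0.0614, 0.0775]
tool_rot: [-180.0, -0.0, 2.9]
force: [-0.1, -0.3, 0.0]
grip_width: 0.0004
grasp_force: 0.0
```

```bash
python3 -c "
from h import *
tc()
c=cam('side');w=cam('wrist')
a=cv2.resize(c['frame'][170:270,290:390],None,fx=4,fy=4,interpolation=cv2.INTER_CUBIC)
b=cv2.resize(w['frame'][160:300,220:420],None,fx=1.9,fy=2.858,interpolation=cv2.INTER_CUBIC)[:400]
b=cv2.copyMakeBorder(b,0,400-b.shape[0],0,0,cv2.BORDER_CONSTANT)
cv2.imwrite('pics/s8.png',np.hstack([a,b])[...,::-1])
"
```

```text
case mm [-112.4    0.3   77.5] rot [-180.    -0.     2.9] F [-0.1 -0.3  0. ]
```

View pics/s8.png

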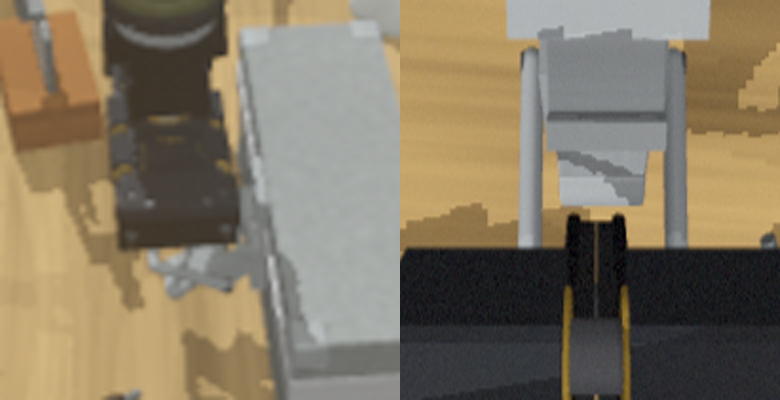

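```bash
python3 -c "
from h import *
c=cam('side');w=cam('wrist')
W=lambda p:((proj(w,p)-[220,160])*[1.9,2.858]+[400,0]).round().astype(int).tolist()
S=lambda p:((proj(c,p)-[290,170])*4).round().astype(int).tolist()
for q in (1.3,1.5,1.7,1.9,2.2,2.5):
    L=lambda y,o:cw(-65-56*np.sin(q)-o*np.cos(q),y,66-56*np.cos(q)+o*np.sin(q))
    print(q,W(L(-17,13)),W(L(17,13)),W(L(-17,9)),'side',S(L(-17,13)),S(L(17,13)))
q=1.5
for q in (1.5,2.4):
  for a in (0.6,.9,1.2,1.5,1.8,2.1):
    B=lambda y:cw(-65-20*np.sin(q-.21)-55*np.sin(a),y,66-20*np.cos(q-.21)+55*np.cos(a))
    print(q,a,S(B(-25)),S(B(25)))
print('keeper',W(cw(-77,15,109)),W(cw(-77,-15,109)))
"
```

```text
1.3 [[644, 272]] [[548, 272]] [[644, 261]] side [[155, 263]] [[151, 227]]
1.5 [[647, 293]] [[545, 292]] [[646, 283]] side [[155, 250]] [[152, 215]]
1.7 [[651, 305]] [[542, 305]] [[650, 298]] side [[159, 238]] [[156, 203]]
1.9 [[655, 308]] [[538, 307]] [[653, 304]] side [[167, 227]] [[163, 191]]
2.2 [[661, 287]] [[532, 287]] [[660, 290]] side [[184, 211]] [[179, 176]]
2.5 [[668, 231]] [[526, 231]] [[666, 244]] side [[206, 200]] [[201, 165]]
1.5 0.6 [[165, 225]] [[160, 173]]
1.5 0.9 [[147, 238]] [[142, 186]]
1.5 1.2 [[135, 255]] [[131, 202]]
1.5 1.5 [[130, 272]] [[126, 219]]
1.5 1.8 [[133, 289]] [[129, 236]]
1.5 2.1 [[143, 304]] [[138, 251]]
2.4 0.6 [[169, 206]] [[164, 154]]
2.4 0.9 [[151, 219]] [[146, 167]]
2.4 1.2 [[139, 236]] [[134, 184]]
2.4 1.5 [[134, 253]] [[130, 201]]
2.4 1.8 [[137, 271]] [[132, 218]]
2.4 2.1 [[146, 286]] [[142, 234]]
keeper [[537, 146]] [[657, 147]]
```

Emit:
play_rows --steps '[[[0, 0, -0.03, 0, 0, 0, 0], [0, 0, -0.045, 0, 0, 0, 0], [0, 0, -0.045, 0, 0, 0, 0], [-0.04, 0, 0, 0, 0, 0, 0], [-0.01, -0.045, 0, 0, 0, 0, 0], [0, -0.045, 0, 0, 0, 0, 0], [0, -0.03, 0, 0, 0, 0, 0], [0, 0, 0, 0, 0, 0, 0], [0, 0, 0, 0, 0, 0, 0], [0, 0, 0, 0, 0, 0, 0]]]'

```text
time_s: 27.3
tool_pos: [0.4452, 0.0548, 0.1975]
tool_rot: [180.0, 0.0, 2.8]
force: [-0.1, -0.6, -0.8]
grip_width: 0.0008
grasp_force: 0.0
```

```bash
cat > look.py <<'E'
from h import *
import sys
tc()
c=cam('side');d=cam('scene')
a=cv2.resize(c['frame'][185:265,300:380],None,fx=5,fy=5,interpolation=cv2.INTER_CUBIC)
b=cv2.resize(d['frame'][180:260,270:350],None,fx=5,fy=5,interpolation=cv2.INTER_CUBIC)
cv2.imwrite(sys.argv[1],np.hstack([a,b])[...,::-1])
for n in ("side","scene"):
    for o in ("lever","bail"):
        for s in silhouettes(n,o)[:3]: print(n,o,round(s["p"],2),np.round(s["extent"]))
E
python3 look.py pics/s9.png
```

```text
case mm [-162.8  119.1  197.5] rot [180.    0.    2.8] F [-0.1 -0.6 -0.8]
side lever 0.93 [322. 222. 356. 245.]
side bail 0.72 [323. 223. 343. 243.]
scene lever 0.47 [299. 206. 322. 223.]
scene bail 0.59 [306. 209. 317. 214.]
```

View pics/s9.png

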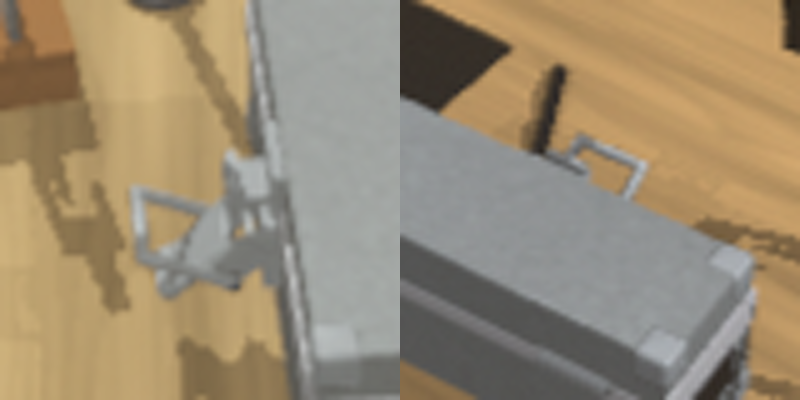

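```bash
python3 -c "
from h import *
c=cam('side');d=cam('scene')
def inv(p):
    e=p[:2]-CASE[:2];co,s=np.cos(CASE[2]),np.sin(CASE[2]);return np.round([1e3*(co*e[0]+s*e[1]),1e3*(co*e[1]-s*e[0]),1e3*p[2]],1)
for y,u,v in ((25,(327.6,223),(319,213)),(-25,(329,237.4),(306,207.6))):
    p,e=tri([c,d],[u,v]);print(inv(p),e)
B=lambda q,a,y:cw(-65-20*np.sin(q-.21)-55*np.sin(a),y,66-20*np.cos(q-.21)+55*np.cos(a))
L=lambda q,y,o=13:cw(-65-56*np.sin(q)-o*np.cos(q),y,66-56*np.cos(q)+o*np.sin(q))
f=lambda x:np.ravel([proj(c,B(*x,25))-[327.6,223],proj(c,B(*x,-25))-[329,237.4],proj(d,B(*x,25))-[319,213],proj(d,B(*x,-25))-[306,207.6]])
for q0 in (.5,1,1.5,2.2):
    r=least_squares(f,[q0,1.3]);print(r.x,r.cost,np.round(r.fun,1))
for q in (.6,.8,1,1.2,1.4,1.6): print(q,[((proj(c,L(q,y,o))-[300,185])*5).round().tolist()[0] for y in (-17,17) for o in (13,9)],((proj(d,L(q,17))-[270,180])*5+[400,0]).round())
"
```

```text
[-124.1   26.8   70.3] 0.8214058550261143
[-124.   -26.2   68.3] 0.917189241892288
[0.64687927 1.16927142] 2.504812871785015 [-0.7  0.2 -0.8 -1.1 -1.3  0.6 -0.6  0.6]
[0.64687924 1.16927143] 2.504812871784925 [-0.7  0.2 -0.8 -1.1 -1.3  0.6 -0.6  0.6]
[0.64687923 1.16927141] 2.5048128717850426 [-0.7  0.2 -0.8 -1.1 -1.3  0.6 -0.6  0.6]
[3.02878223 1.85825241] 2.5048128717849876 [-0.7  0.2 -0.8 -1.1 -1.3  0.6 -0.6  0.6]
0.6 [[172.0, 298.0], [178.0, 301.0], [167.0, 254.0], [173.0, 256.0]] [[616. 222.]]
0.8 [[159.0, 287.0], [164.0, 291.0], [155.0, 243.0], [160.0, 246.0]] [[622. 207.]]
1 [[150.0, 275.0], [154.0, 279.0], [145.0, 230.0], [149.0, 234.0]] [[625. 192.]]
1.2 [[144.0, 261.0], [147.0, 265.0], [140.0, 216.0], [143.0, 221.0]] [[627. 178.]]
1.4 [[143.0, 246.0], [145.0, 251.0], [139.0, 201.0], [140.0, 206.0]] [[627. 165.]]
1.6 [[146.0, 230.0], [146.0, 236.0], [142.0, 186.0], [142.0, 191.0]] [[626. 155.]]
```

Emit:
play_rows --steps '[[[0.013, 0.04, -0.01, 0, 0, 0, 0.03], [0.013, 0.04, -0.01, 0, 0, 0, 0.03], [0.013, 0.039, 0, 0, 0, 0, 0.03], [0, 0, 0, 0, 0, 0.14, 0.03], [0, 0, 0, 0, 0, 0.14, 0.03], [0, 0, 0, 0, 0, 0.14, 0.03], [0, 0, 0, 0, 0, 0.14, 0.03], [0, 0, 0, 0, 0, 0.14, 0.03], [0, 0, 0, 0, 0, 0.14, 0.03], [0, 0, 0, 0, 0, 0.14, 0.03], [0, 0, 0, 0, 0, 0.14, 0.03], [0, 0, 0, 0, 0, 0.14, 0.03]]]'

```text
time_s: 28.9
tool_pos: [0.488, -0.0642, 0.2179]
tool_rot: [-179.8, 0.3, -69.1]
force: [-1.2, -0.3, 0.4]
grip_width: 0.0298
grasp_force: 0.0
```

Emit:
play_rows --steps '[[[0, 0, 0, 0, 0, 0.14, 0.03], [0, 0, 0, 0, 0, 0.14, 0.03], [0, 0, 0, 0, 0, 0.03, 0.03], [0, 0, 0, 0, 0, 0, 0.03], [0, 0, 0, 0, 0, 0, 0.03], [0, 0, 0, 0, 0, 0, 0.03]]]'

```text
time_s: 29.5
tool_pos: [0.4819, -0.0659, 0.2327]
tool_rot: [-177.9, 0.4, -72.6]
force: [-1.3, 0.2, -0.2]
grip_width: 0.0301
grasp_force: 0.0
```

```bash
python3 -c "
from h import *
tc();print(get_obs()['qpos'],get_obs()['grip_width'])
w=cam('wrist')
cv2.imwrite('pics/w9.png',w['frame'][...,::-1])
for p in [(-124,25,69),(-124,-25,69)]: print(proj(w,cw(*p)))
for s in silhouettes('wrist','bail')[:2]: print(s['p'],s['extent'])
"
```

```text
case mm [-131.9   -3.2  232.7] rot [-177.9    0.4  -72.6] F [-1.3  0.2 -0.2]
[  59.35130885   -2.45827153  -51.68787449  104.60465477   -3.27737845
   75.18953942 -154.17527137] 0.03013959487323358
[[315.21326989 208.89038345]]
[[325.98225728 168.39301308]]
0.87 [277.2, 151.8, 330.1, 211.8]
0.31 [268.0, 149.3, 329.8, 215.0]
```

Emit:
play_rows --steps '[[[0, 0, 0, 0, 0, -0.14, 0.03], [0, 0, 0, 0, 0, -0.14, 0.03], [0, 0, 0, 0, 0, -0.14, 0.03], [0, 0, 0, 0, 0, -0.14, 0.03], [0, 0, 0, 0, 0, -0.14, 0.03], [0, 0, 0, 0, 0, -0.14, 0.03], [0, 0, 0, 0, 0, -0.14, 0.03], [0, 0, 0, 0, 0, -0.14, 0.03], [0, 0, 0, 0, 0, -0.14, 0.03], [0, 0, 0, 0, 0, -0.14, 0.03], [0, 0, 0, 0, 0, -0.14, 0.03], [0, 0, 0, 0, 0, -0.14, 0.03]]]'

```text
time_s: 30.8
tool_pos: [0.4821, -0.0644, 0.2328]
tool_rot: [-179.9, -2.1, 24.1]
force: [0.3, -0.8, 0.4]
grip_width: 0.0301
grasp_force: 0.0
```

Emit:
play_rows --steps '[[[0, 0, 0, 0, 0, -0.14, 0.03], [0, 0, 0, 0, 0, -0.14, 0.03], [0, 0, 0, 0, 0, -0.14, 0.03], [0, 0, 0, 0, 0, -0.14, 0.03], [0, 0, 0, 0, 0, -0.14, 0.03], [0, 0, 0, 0, 0, -0.14, 0.03], [0, 0, 0, 0, 0, -0.14, 0.03], [0, 0, 0, 0, 0, -0.14, 0.03], [0, 0, 0, 0, 0, 0, 0.03], [0, 0, 0, 0, 0, 0, 0.03], [0, 0, 0, 0, 0, 0, 0.03]]]'

```text
time_s: 31.9
tool_pos: [0.4821, -0.065, 0.2328]
tool_rot: [178.1, -1.1, 87.8]
force: [0.6, -0.5, 0.1]
grip_width: 0.0301
grasp_force: 0.0
```

```bash
python3 -c "
from h import *
tc();print(get_obs()['qpos'])
plan(cw(-124,0,150),[180,0,92.73])"
```

```text
case mm [-131.7   -2.3  232.8] rot [178.1  -1.1  87.8] F [ 0.6 -0.5  0.1]
[ 54.41786071  -2.40465271 -47.10497984 104.70176452  -3.08682664
  75.18426989   5.81607488]
[0.0007, 0.0024, 0.0415, 0.0167, -0.0086, -0.0434]
[0.001, 0.0031, 0.0415, 0.0167, -0.0086, -0.0434]
```

Emit:
play_rows --steps '[[[0.0007, 0.0024, 0.0415, 0.0167, -0.0086, -0.0434, 0.03], [0.001, 0.0031, 0.0415, 0.0167, -0.0086, -0.0434, 0.03], [0, 0, 0.02, 0, 0, 0, 0.03], [0, 0, 0.02, 0, 0, 0, 0.03], [0, 0, 0, 0, 0, 0, 0.03], [0, 0, 0, 0, 0, 0, 0.03], [0, 0, 0, 0, 0, 0, 0.03]]]'

```text
time_s: 32.6
tool_pos: [0.4905, -0.063, 0.1114]
tool_rot: [179.9, 0.1, 92.8]
force: [-0.2, 0.8, -0.6]
grip_width: 0.0297
grasp_force: 0.0
```

```bash
python3 -c "
from h import *
tc()
plan(cw(-124,0,64),[180,0,92.73])
c=cam('side');d=cam('scene')
for n in ('side','scene'):
    for s in silhouettes(n,'bail')[:1]: print(n,s['p'],s['extent'])
"
```

```text
case mm [-123.2   -0.7  111.4] rot [1.799e+02 1.000e-01 9.280e+01] F [-0.2  0.8 -0.6]
[0.0004, -0.0005, 0.0237, 0.001, 0.0006, 0.0003]
[0.0004, -0.0004, 0.0237, 0.001, 0.0006, 0.0003]
side 0.56 [326.4, 223.4, 347.4, 243.5]
scene 0.59 [371.0, 195.2, 393.9, 233.9]
```

Emit:
play_rows --steps '[[[0, 0, 0.02, 0, 0, 0, 0.03], [0, 0, 0.015, 0, 0, 0, 0.03], [0, 0, 0.01, 0, 0, 0, 0.03], [0, 0, 0, 0, 0, 0, 0.03], [0, 0, 0, 0, 0, 0, 0], [0, 0, 0, 0, 0, 0, 0], [0, 0, 0, 0, 0, 0, 0], [0, 0, 0, 0, 0, 0, 0], [0, 0, 0, 0, 0, 0, 0]]]' --force 30

```text
time_s: 33.7
tool_pos: [0.4895, -0.063, 0.0653]
tool_rot: [180.0, 0.0, 92.8]
force: [-1.3, 0.4, 0.9]
grip_width: 0.0067
grasp_force: 30.0
```

Emit:
play_rows --steps '[[[0, 0, 0, 0, 0, 0, 0.016], [0, 0, 0, 0, 0, 0, 0.016], [0, 0, 0.004, 0, 0, 0, 0.016], [0, 0, 0, 0, 0, 0, 0.016], [0, 0, 0, 0, 0, 0, 0], [0, 0, 0, 0, 0, 0, 0], [0, 0, 0, 0, 0, 0, 0], [0, 0, 0, 0, 0, 0, 0]]]' --force 30

```text
time_s: 34.5
tool_pos: [0.4894, -0.0628, 0.061]
tool_rot: [-180.0, 0.0, 92.8]
force: [-0.7, 0.0, -0.5]
grip_width: 0.0067
grasp_force: 30.0
```

Emit:
play_rows --steps '[[[0, -0.0027, -0.0033, 0, 0, 0, 0], [0, -0.0027, -0.0033, 0, 0, 0, 0], [0, -0.0027, -0.0033, 0, 0, 0, 0], [0, -0.0027, -0.0033, 0, 0, 0, 0], [0, 0, 0, 0, 0, 0, 0], [0, 0, 0, 0, 0, 0, 0]]]'

```text
time_s: 35.1
tool_pos: [0.4809, -0.0632, 0.075]
tool_rot: [179.7, 0.0, 92.8]
force: [4.6, 0.4, -4.2]
grip_width: 0.0066
grasp_force: 30.0
```

```bash
python3 -c "
from h import *
tc();print(get_obs()['grip_width'])"
```

```text
case mm [-132.8   -0.5   75. ] rot [179.7   0.   92.8] F [ 4.6  0.4 -4.2]
0.006600827424332012
```

Emit:
play_rows --steps '[[[0, 0.0037, -0.0056, 0, 0, 0, 0], [0, 0.0037, -0.0056, 0, 0, 0, 0], [0, 0.0037, -0.0056, 0, 0, 0, 0], [0, 0.006, -0.0041, 0, 0, 0, 0], [0, 0.006, -0.0041, 0, 0, 0, 0], [0, 0.006, -0.0041, 0, 0, 0, 0], [0, 0.0053, -0.0016, 0, 0, 0, 0], [0, 0.0053, -0.0016, 0, 0, 0, 0], [0, 0.0053, -0.0016, 0, 0, 0, 0], [0, 0, 0, 0, 0, 0, 0], [0, 0, 0, 0, 0, 0, 0]]]'

```text
time_s: 36.2
tool_pos: [0.5244, -0.0612, 0.1085]
tool_rot: [179.9, 0.0, 92.8]
force: [-1.5, -0.6, 2.9]
grip_width: 0.0065
grasp_force: 30.0
```

```bash
python3 -c "
from h import *
tc();print(get_obs()['grip_width'])
c=cam('side');d=cam('scene')
for n in ('side','scene'):
    for o in ('lever','bail'):
        for s in silhouettes(n,o)[:2]: print(n,o,round(s['p'],2),s['extent'])
L=lambda q,y,o=13:cw(-65-56*np.sin(q)-o*np.cos(q),y,66-56*np.cos(q)+o*np.sin(q))
for q in (1.2,1.4,1.5,1.6,1.8): print(q,proj(c,L(q,-17)).round(1),proj(c,L(q,17)).round(1),proj(c,L(q,-17,8)).round(1),proj(d,L(q,17)).round(1),proj(d,L(q,-17)).round(1))
"
```

```text
case mm [-89.2  -0.5 108.5] rot [179.9   0.   92.8] F [-1.5 -0.6  2.9]
0.006452646520871247
side lever 0.81 [325.9, 210.2, 352.4, 239.7]
scene lever 0.6 [306.4, 206.7, 316.7, 218.7]
scene bail 0.45 [242.2, 194.2, 341.2, 280.2]
scene bail 0.42 [369.4, 192.6, 396.0, 236.3]
1.2 [[328.9 237.1]] [[328.  228.2]] [[329.6 238.3]] [[315.4 215.5]] [[307.1 211.8]]
1.4 [[328.6 234.1]] [[327.8 225.2]] [[329.  235.4]] [[315.5 213.1]] [[307.  209.3]]
1.5 [[328.8 232.6]] [[328.  223.7]] [[329.  233.9]] [[315.3 212. ]] [[306.9 208.2]]
1.6 [[329.2 231.1]] [[328.3 222.2]] [[329.2 232.4]] [[315.1 211. ]] [[306.6 207.3]]
1.8 [[330.7 228.1]] [[329.8 219.2]] [[330.3 229.4]] [[314.4 209.4]] [[305.9 205.7]]
```

Emit:
play_rows --steps '[[[0, 0, 0, 0, 0, 0, 0.013], [0, 0, 0, 0, 0, 0, 0.013], [0, 0, 0, 0, 0, 0, 0.013], [0, 0, -0.015, 0, 0, 0, 0.013], [0, 0, -0.03, 0, 0, 0, 0.013], [0, -0.03, 0, 0, 0, 0, 0], [0, 0, 0, 0, 0, 0, 0], [0, 0, 0, 0, 0, 0, 0], [0, 0, 0, 0, 0, 0, 0], [0, 0, 0, 0, 0, 0, 0]]]'

```text
time_s: 37.5
tool_pos: [0.4945, -0.0624, 0.1532]
tool_rot: [180.0, -0.0, 92.8]
force: [-0.3, -0.0, -0.0]
grip_width: 0.0002
grasp_force: 0.0
```

```bash
cat > est.py <<'E'
from h import *
tc()
c=cam('side');d=cam('scene')
S={}
for n in ('side','scene'):
    for o in ('lever','bail','keeper'):
        for s in silhouettes(n,o)[:2]: print(n,o,round(s['p'],2),np.round(s['extent'],1))
L=lambda q,y,o=13:cw(-65-56*np.sin(q)-o*np.cos(q),y,66-56*np.cos(q)+o*np.sin(q))
B=lambda q,a,y:cw(-65-20*np.sin(q-.21)-55*np.sin(a),y,66-20*np.cos(q-.21)+55*np.cos(a))
for q in (1.3,1.5,1.7): print(q,'lev',proj(c,L(q,-17)).round(1),proj(c,L(q,17)).round(1),proj(d,L(q,17)).round(1),proj(d,L(q,-17)).round(1))
for a in (.3,.1,-.1,-.36): print(a,'bar',proj(c,B(1.5,a,-25)).round(1),proj(c,B(1.5,a,25)).round(1),proj(d,B(1.5,a,25)).round(1),proj(d,B(1.5,a,-25)).round(1))
for n,k,o in (("side",c,(185,300)),("scene",d,(180,270))):
    a=cv2.resize(k['frame'][o[0]:o[0]+80,o[1]:o[1]+80],None,fx=5,fy=5,interpolation=cv2.INTER_CUBIC); S[n]=a
import sys
if len(sys.argv)>1: cv2.imwrite(sys.argv[1],np.hstack([S["side"],S["scene"]])[...,::-1])
E
python3 est.py pics/s10.png
```

```text
case mm [-119.2   -0.3  153.2] rot [180.   -0.   92.8] F [-0.3 -0.  -0. ]
side lever 0.54 [326.9 208.5 354.4 241.1]
side bail 0.53 [337.7 208.3 345.2 240.5]
side keeper 0.62 [343.1 181.  406.  269.7]
side keeper 0.5 [328.8 176.6 404.6 289.2]
scene lever 0.66 [295.4 202.3 317.2 220.8]
scene bail 0.42 [302.  202.9 310.9 209. ]
scene keeper 0.58 [241.  190.4 341.9 261.6]
scene keeper 0.22 [299.1 203.7 311.3 218. ]
1.3 lev [[328.7 235.7]] [[327.8 226.8]] [[315.5 214.3]] [[307.1 210.5]]
1.5 lev [[328.8 232.6]] [[328.  223.7]] [[315.3 212. ]] [[306.9 208.2]]
1.7 lev [[329.9 229.6]] [[329.  220.7]] [[314.8 210.1]] [[306.3 206.4]]
0.3 bar [[337. 224.]] [[335.4 211. ]] [[313.7 208.5]] [[300.9 202.9]]
0.1 bar [[341.1 223.1]] [[339.4 210.1]] [[311.9 210. ]] [[299.  204.3]]
-0.1 bar [[345.3 222.8]] [[343.5 209.9]] [[310.  212.1]] [[297.1 206.3]]
-0.36 bar [[350.7 223.4]] [[348.7 210.5]] [[307.6 215.4]] [[294.7 209.6]]
```

Emit:
play_rows --steps '[[[0, 0, 0.02, 0, 0, 0, 0], [0, 0, 0.02, 0, 0, 0, 0], [0, 0, 0, 0, 0, 0, 0], [0, 0, 0, 0, 0, 0, 0], [0, 0.008, 0, 0, 0, 0, 0], [0, 0.006, 0, 0, 0, 0, 0], [0, 0.005, 0, 0, 0, 0, 0], [0, 0.005, 0, 0, 0, 0, 0], [0, 0.004, 0, 0, 0, 0, 0], [0, 0, 0, 0, 0, 0, 0], [0, 0, 0, 0, 0, 0, 0]]]'

```text
time_s: 39.0
tool_pos: [0.5217, -0.0611, 0.1131]
tool_rot: [-180.0, 0.0, 92.8]
force: [0.3, 0.3, -0.3]
grip_width: 0.0003
grasp_force: 0.0
```

```bash
python3 -c "
from h import *
tc()
for n in ('side','scene'):
    cam(n)
    for o in ('bail','lever'):
        for s in silhouettes(n,o)[:1]: print(n,o,round(s['p'],2),s['extent'])"
```

```text
case mm [-91.9  -0.3 113.1] rot [-180.     0.    92.8] F [ 0.3  0.3 -0.3]
side bail 0.64 [340.1, 212.8, 346.9, 235.8]
side lever 0.59 [324.3, 210.0, 355.4, 239.9]
scene lever 0.46 [301.1, 206.2, 319.0, 217.3]
```

Emit:
play_rows --steps '[[[0, 0.004, 0, 0, 0, 0, 0], [0, 0.004, 0, 0, 0, 0, 0], [0, 0.003, 0, 0, 0, 0, 0], [0, 0.003, 0, 0, 0, 0, 0], [0, 0, 0, 0, 0, 0, 0], [0, 0, 0, 0, 0, 0, 0]]]'

```text
time_s: 39.9
tool_pos: [0.5359, -0.0604, 0.1132]
tool_rot: [180.0, 0.0, 92.8]
force: [0.5, -0.2, 0.1]
grip_width: 0.0004
grasp_force: 0.0
```

```bash
python3 est.py pics/s10.png
```

```text
case mm [-77.7  -0.3 113.2] rot [180.    0.   92.8] F [ 0.5 -0.2  0.1]
side lever 0.77 [326.6 209.8 353.9 239.1]
side bail 0.5 [326.4 175.3 410.4 292.7]
side keeper 0.84 [343.3 176.7 406.  270. ]
side keeper 0.18 [324.1 215.3 350.5 239. ]
scene lever 0.38 [303.8 207.1 316.7 218. ]
scene lever 0.28 [371.5 194.7 396.5 235.6]
scene keeper 0.83 [241.  192.4 340.7 263.6]
1.3 lev [[328.7 235.7]] [[327.8 226.8]] [[315.5 214.3]] [[307.1 210.5]]
1.5 lev [[328.8 232.6]] [[328.  223.7]] [[315.3 212. ]] [[306.9 208.2]]
1.7 lev [[329.9 229.6]] [[329.  220.7]] [[314.8 210.1]] [[306.3 206.4]]
0.3 bar [[337. 224.]] [[335.4 211. ]] [[313.7 208.5]] [[300.9 202.9]]
0.1 bar [[341.1 223.1]] [[339.4 210.1]] [[311.9 210. ]] [[299.  204.3]]
-0.1 bar [[345.3 222.8]] [[343.5 209.9]] [[310.  212.1]] [[297.1 206.3]]
-0.36 bar [[350.7 223.4]] [[348.7 210.5]] [[307.6 215.4]] [[294.7 209.6]]
```

Emit:
play_rows --steps '[[[0, 0.003, 0, 0, 0, 0, 0], [0, 0.003, 0, 0, 0, 0, 0], [0, 0, 0, 0, 0, 0, 0], [0, 0, 0, 0, 0, 0, 0]]]'

```text
time_s: 40.7
tool_pos: [0.5419, -0.0602, 0.1132]
tool_rot: [180.0, 0.0, 92.8]
force: [0.0, 0.3, 0.6]
grip_width: 0.0005
grasp_force: 0.0
```

Emit:
play_rows --steps '[[[0, 0, -0.02, 0, 0, 0, 0], [0, 0, -0.04, 0, 0, 0, 0], [0, -0.045, 0, 0, 0, 0, 0], [0, 0, 0, 0, 0, 0.143, 0], [0, 0, 0, 0, 0, 0.143, 0], [0, 0, 0, 0, 0, 0.143, 0], [0, 0, 0, 0, 0, 0.143, 0], [0, 0, 0, 0, 0, 0.143, 0], [0, 0, 0, 0, 0, 0.143, 0], [0, 0, 0, 0, 0, 0.143, 0], [0, 0, 0, 0, 0, 0.143, 0], [0, 0, 0, 0, 0, 0.143, 0]]]'

```text
time_s: 41.9
tool_pos: [0.4968, -0.0623, 0.1732]
tool_rot: [180.0, -0.0, 18.7]
force: [-0.4, -0.5, -0.6]
grip_width: 0.0005
grasp_force: 0.0
```

Emit:
play_rows --steps '[[[0, 0, 0, 0, 0, 0.143, 0], [0, 0, 0, 0, 0, 0.141, 0], [0, 0, 0, 0, 0.11, 0, 0], [0, 0, 0, 0, 0.11, 0, 0], [0, 0, 0, 0, 0.11, 0, 0], [0, 0, 0, 0, 0.11, 0, 0], [0, 0, 0, 0, 0, 0, 0], [0, 0, 0, 0, 0, 0, 0], [0, 0, 0, 0, 0, 0, 0]]]'

```text
time_s: 42.8
tool_pos: [0.4986, -0.0617, 0.1754]
tool_rot: [179.8, -25.3, 3.0]
force: [-0.3, -0.3, -0.6]
grip_width: 0.0004
grasp_force: 0.0
```

```bash
python3 est.py pics/s11.png; python3 -c "
from h import *
print(get_obs()['qpos'])
plan(cw(-122,0,100),[180,-25,2.73])"
```

```text
case mm [-115.1    0.2  175.4] rot [179.8 -25.3   3. ] F [-0.3 -0.3 -0.6]
side lever 0.61 [325.  209.8 357.7 238.4]
side keeper 0.67 [343.9 174.7 405.3 267.1]
side keeper 0.24 [327.7 176.6 406.5 288.6]
scene lever 0.63 [303.  208.1 321.2 217.7]
scene keeper 0.76 [240.4 195.  338.8 265.2]
1.3 lev [[328.7 235.7]] [[327.8 226.8]] [[315.5 214.3]] [[307.1 210.5]]
1.5 lev [[328.8 232.6]] [[328.  223.7]] [[315.3 212. ]] [[306.9 208.2]]
1.7 lev [[329.9 229.6]] [[329.  220.7]] [[314.8 210.1]] [[306.3 206.4]]
0.3 bar [[337. 224.]] [[335.4 211. ]] [[313.7 208.5]] [[300.9 202.9]]
0.1 bar [[341.1 223.1]] [[339.4 210.1]] [[311.9 210. ]] [[299.  204.3]]
-0.1 bar [[345.3 222.8]] [[343.5 209.9]] [[310.  212.1]] [[297.1 206.3]]
-0.36 bar [[350.7 223.4]] [[348.7 210.5]] [[307.6 215.4]] [[294.7 209.6]]
[ 43.24248954 -17.23404122 -30.37442828 127.07997439 -21.29488624
  44.94418883 -62.95485392]
[-0.018, -0.0004, 0.0321, 0.0002, -0.002, 0.0005]
[-0.018, -0.0003, 0.0321, 0.0002, -0.002, 0.0005]
```

Emit:
play_rows --steps '[[[0, 0, 0, 0, -0.09, 0, 0], [0, 0, 0, 0, -0.09, 0, 0], [-0.009, 0, 0.027, 0, 0, 0, 0], [-0.009, 0, 0.027, 0, 0, 0, 0], [-0.009, 0, 0.027, 0, 0, 0, 0], [0, 0, 0, 0, 0, 0, 0], [0, 0, 0, 0, 0, 0, 0], [0, 0, 0, 0, 0, 0, 0]]]'

```text
time_s: 44.0
tool_pos: [0.493, -0.063, 0.0898]
tool_rot: [179.9, -15.1, 2.8]
force: [0.4, 0.1, 1.1]
grip_width: 0.0005
grasp_force: 0.0
```

```bash
python3 -c "
from h import *
tc();print(get_obs()['qpos'])"
```

```text
case mm [-120.7   -0.9   89.8] rot [179.9 -15.1   2.8] F [0.4 0.1 1.1]
[ 45.97421711  -3.64555047 -38.61523168 124.7493646   -6.93797156
  43.4213566  -75.65695885]
```

Emit:
play_rows --steps '[[[-0.0008, 0, 0.005, 0, 0, 0, 0], [-0.0008, 0, 0.005, 0, 0, 0, 0], [-0.0008, 0, 0.005, 0, 0, 0, 0], [-0.0008, 0, 0.005, 0, 0, 0, 0], [0, 0, 0, 0, 0, 0, 0]]]'

```text
time_s: 44.5
tool_pos: [0.4932, -0.0625, 0.067]
tool_rot: [-180.0, -14.9, 2.8]
force: [0.0, -0.3, 0.5]
grip_width: 0.0006
grasp_force: 0.0
```

Emit:
play_rows --steps '[[[-0.0008, 0, 0.005, 0, 0, 0, 0], [-0.0008, 0, 0.005, 0, 0, 0, 0], [-0.0008, 0, 0.004, 0, 0, 0, 0], [0, 0, 0, 0, 0, 0, 0]]]'

```text
time_s: 44.9
tool_pos: [0.4948, -0.0624, 0.0532]
tool_rot: [-180.0, -14.9, 2.8]
force: [0.0, -0.2, 0.2]
grip_width: 0.0005
grasp_force: 0.1
```

```bash
python3 est.py pics/s12.png
```

```text
case mm [-118.8   -0.3   53.2] rot [-180.   -14.9    2.8] F [ 0.  -0.2  0.2]
side lever 0.57 [350.2 177.1 406.3 269.7]
side lever 0.52 [333.7 211.6 354.8 244.5]
side keeper 0.79 [344.5 175.8 404.9 267.4]
scene lever 0.22 [241.8 195.3 339.1 265.4]
scene keeper 0.61 [240.5 194.6 342.2 261.4]
scene keeper 0.25 [370.3 196.5 393.7 234.5]
1.3 lev [[328.7 235.7]] [[327.8 226.8]] [[315.5 214.3]] [[307.1 210.5]]
1.5 lev [[328.8 232.6]] [[328.  223.7]] [[315.3 212. ]] [[306.9 208.2]]
1.7 lev [[329.9 229.6]] [[329.  220.7]] [[314.8 210.1]] [[306.3 206.4]]
0.3 bar [[337. 224.]] [[335.4 211. ]] [[313.7 208.5]] [[300.9 202.9]]
0.1 bar [[341.1 223.1]] [[339.4 210.1]] [[311.9 210. ]] [[299.  204.3]]
-0.1 bar [[345.3 222.8]] [[343.5 209.9]] [[310.  212.1]] [[297.1 206.3]]
-0.36 bar [[350.7 223.4]] [[348.7 210.5]] [[307.6 215.4]] [[294.7 209.6]]
```

Emit:
play_rows --steps '[[[-0.02, 0, -0.03, 0, 0, 0, 0], [-0.01, 0, -0.045, 0, 0, 0, 0], [0, 0, -0.045, 0, 0, 0, 0], [0, -0.045, 0, 0, 0, 0, 0], [0, -0.045, 0, 0, 0, 0, 0], [0, -0.03, 0, 0, 0, 0, 0], [0, 0, 0, 0, 0, 0, 0], [0, 0, 0, 0, 0, 0, 0]]]'

```text
time_s: 46.1
tool_pos: [0.4353, 0.0085, 0.1614]
tool_rot: [179.9, -14.7, 3.1]
force: [0.1, 0.1, -0.3]
grip_width: 0.0004
grasp_force: 0.0
```

```bash
python3 est.py pics/s13.png | head -8; python3 -c "
from h import *
print(get_obs()['qpos']);w=cam('wrist')
print(proj(w,cw(-65,0,106)),proj(w,cw(-110,0,40)))
a=cv2.imread('pics/s13.png')
u=proj(w,cw(-85,0,90))[0].astype(int)
f=cv2.copyMakeBorder(w['frame'],100,100,100,100,cv2.BORDER_CONSTANT)
b=cv2.resize(f[u[1]+35:u[1]+165,u[0]:u[0]+200],(600,390) if 0 else (300,195),interpolation=cv2.INTER_CUBIC)
b=cv2.resize(f[max(0,u[1]):u[1]+200,u[0]:u[0]+200],(200,200))
cv2.imwrite('pics/s13.png',np.hstack([cv2.resize(a,(600,300),interpolation=cv2.INTER_AREA),cv2.copyMakeBorder(b[...,::-1],0,100,0,0,cv2.BORDER_CONSTANT)]) if 0 else np.hstack([a[:, :400],cv2.resize(b[...,::-1],(400,400),interpolation=cv2.INTER_CUBIC)]))
"
```

```text
case mm [-174.9   73.3  161.4] rot [179.9 -14.7   3.1] F [ 0.1  0.1 -0.3]
side lever 0.72 [327.3 209.5 352.7 245.1]
side bail 0.53 [347.2 175.8 404.1 270.2]
side bail 0.44 [344.9 214.2 351.4 239.5]
side keeper 0.57 [343.7 176.  407.3 268. ]
side keeper 0.28 [344.7 214.4 350.2 236.5]
scene lever 0.58 [296.3 211.6 320.9 220.3]
scene bail 0.67 [243.7 195.7 341.2 279. ]
[  7.49621868 -17.22724267 -10.27979809 127.41022193  -3.56502565
  54.88103617 -88.42459858]
[[410.75405916  99.73823653]] [[390.89695012 165.3082122 ]]
```

View pics/s13.png

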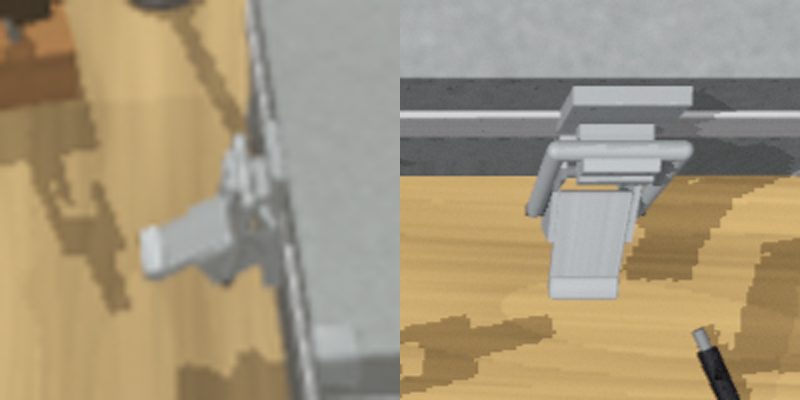

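```bash
python3 -c "
from h import *
o=get_obs()
plan(cw(-124,0,110),[180,-15,2.73])
plan(cw(-124,0,62),[180,-15,2.73],start=(cw(-124,0,110),[180,-15,2.73]))
plan(cw(-119,0,38),[180,-15,2.73],n=5,start=(cw(-124,0,62),[180,-15,2.73]))
plan(cw(-113,0,30),[180,-15,2.73],n=2,start=(cw(-119,0,38),[180,-15,2.73]))
plan(cw(-105,0,23),[180,-15,2.73],n=2,start=(cw(-113,0,30),[180,-15,2.73]))"
```

```text
[0.0121, 0.0235, 0.0209, 0.0006, 0.0017, -0.0003]
[0.0121, 0.0235, 0.0209, 0.0006, 0.0017, -0.0003]
[0.012, 0.0235, 0.0209, 0.0006, 0.0017, -0.0003]
[-0.0062, -0.0, 0.0232, 0.0, 0.0, 0.0]
[-0.0062, -0.0, 0.0232, 0.0, 0.0, 0.0]
[-0.0003, -0.0, 0.0049, 0.0, 0.0, 0.0]
[-0.0003, -0.0, 0.0049, 0.0, 0.0, 0.0]
[-0.0003, -0.0, 0.0049, 0.0, 0.0, 0.0]
[-0.0003, -0.0, 0.0049, 0.0, 0.0, 0.0]
[-0.0003, -0.0, 0.0049, 0.0, 0.0, 0.0]
[0.0019, -0.0, 0.0046, 0.0, 0.0, 0.0]
[0.0019, -0.0, 0.0046, 0.0, 0.0, 0.0]
[0.003, -0.0, 0.0044, 0.0, 0.0, 0.0]
[0.003, -0.0, 0.0044, 0.0, 0.0, 0.0]
```

Emit:
play_rows --steps '[[[0.012, 0.0235, 0.021, 0, 0.0015, 0, 0], [0.012, 0.0235, 0.021, 0, 0.0015, 0, 0], [0.012, 0.0235, 0.021, 0, 0.0015, 0, 0], [-0.006, 0, 0.023, 0, 0, 0, 0], [-0.006, 0, 0.023, 0, 0, 0, 0], [0, 0, 0, 0, 0, 0, 0], [0, 0, 0, 0, 0, 0, 0]]]'

```text
time_s: 47.25
tool_pos: [0.4898, -0.0615, 0.0623]
tool_rot: [179.9, -14.9, 2.8]
force: [0.4, -0.1, 0.5]
grip_width: 0.0003
grasp_force: 0.0
```

```bash
python3 -c "
from h import *
tc()"
```

```text
case mm [-123.8    0.8   62.3] rot [179.9 -14.9   2.8] F [ 0.4 -0.1  0.5]
```

Emit:
play_rows --steps '[[[0, 0, 0.005, 0, 0, 0, 0], [0, 0, 0.005, 0, 0, 0, 0], [0, 0, 0.005, 0, 0, 0, 0], [0, 0, 0.005, 0, 0, 0, 0], [0, 0, 0, 0, 0, 0, 0]]]'

```text
time_s: 47.75
tool_pos: [0.4955, -0.061, 0.0429]
tool_rot: [179.9, -15.0, 2.8]
force: [-0.4, -0.2, 0.5]
grip_width: 0.0007
grasp_force: 0.4
```

Emit:
play_rows --steps '[[[0, 0, 0.005, 0, 0, 0, 0], [0.002, 0, 0.0045, 0, 0, 0, 0], [0, 0, 0, 0, 0, 0, 0]]]'

```text
time_s: 48.05
tool_pos: [0.4996, -0.0608, 0.034]
tool_rot: [179.9, -15.0, 2.8]
force: [-0.6, 0.3, 0.8]
grip_width: 0.0006
grasp_force: 0.9
```

Emit:
play_rows --steps '[[[0.002, 0, 0.0045, 0, 0, 0, 0], [0.002, 0, 0.0045, 0, 0, 0, 0], [0, 0, 0, 0, 0, 0, 0]]]'

```text
time_s: 48.35
tool_pos: [0.5051, -0.0606, 0.0259]
tool_rot: [179.9, -14.9, 2.8]
force: [-0.2, -0.7, 0.9]
grip_width: 0.0004
grasp_force: 0.5
```

```bash
cat > ov.py <<'E'
# compare lever masks with model quads for a range of q
from h import *
tc()
for n in ('side','scene','wrist'):
    c=cam(n)
    for s in silhouettes(n,'lever')[:2]:
        m=s['pixels'].astype(np.uint8); best=[]
        for q in np.arange(0,2.3,.05):
            P=[cw(-65-l*np.sin(q)-o*np.cos(q),y,66-l*np.cos(q)+o*np.sin(q)) for l in (0,56) for y in (-17,17) for o in (8,13)]
            h=cv2.convexHull(proj(c,np.array(P)).astype(np.float32)).astype(np.int32)
            t=np.zeros(m.shape,np.uint8);cv2.fillPoly(t,[h],1); best.append(((t&m).sum()/(t|m).sum(),round(q,2)))
        print(n,round(s['p'],2),np.round(s['extent'],1),[(round(a,2),b) for a,b in sorted(best)[-3:]])
E
python3 ov.py
```

```text
case mm [-108.5    1.    25.9] rot [179.9 -14.9   2.8] F [-0.2 -0.7  0.9]
side 0.78 [334.8 210.7 356.8 249.8] [(np.float64(0.31), np.float64(0.35)), (np.float64(0.31), np.float64(0.0)), (np.float64(0.32), np.float64(0.15))]
scene 0.48 [367.1 195.6 396.8 235.3] [(np.float64(0.0), np.float64(2.15)), (np.float64(0.0), np.float64(2.2)), (np.float64(0.0), np.float64(2.25))]
wrist 0.77 [243.8 160.5 418.2 248.4] [(np.float64(0.28), np.float64(1.8)), (np.float64(0.28), np.float64(2.2)), (np.float64(0.29), np.float64(2.25))]
```

```bash
python3 -c "
from h import *
o=get_obs();w=cam('wrist');V=w['view']
def M(p,r):
    m=np.eye(4);m[:3,:3]=R.from_euler('xyz',r,degrees=True).as_matrix();m[:3,3]=p;return m
H=V@M(o['tool_pos'],o['tool_rot'])   # tool->cam
d=dict(w);d['view']=H@np.linalg.inv(M([.4353,.0085,.1614],[179.9,-14.7,3.1]))
print('check',proj(d,cw(-65,0,106)),'was 410.75 99.74')
o0=proj(d,cw(-85,0,90))[0].astype(int)-100
f=lambda *p:((proj(d,cw(*p))[0]-o0)*2+[400,0]).round().tolist()
for n,p in dict(seat=(-65,106),slotHigh=(-66,111),onlip=(-74,113),front=(-81,106),front2=(-81,112)).items(): print(n,f(p[0],25,p[1]),f(p[0],-25,p[1]))
print('liptop',f(-77,15,109),f(-77,-15,109),f(-72,15,109),'lipfrontbottom',f(-77,15,98),'plate',f(-56,0,109),'rimfront',f(-49,0,128),f(-49,0,85),f(-49,0,106))
for q in (.9,1,1.1,1.2,1.3,1.4): print(q,f(-65-56*np.sin(q)-13*np.cos(q),17,66-56*np.cos(q)+13*np.sin(q)),f(-65-56*np.sin(q)-13*np.cos(q),-17,66-56*np.cos(q)+13*np.sin(q)))
"
```

```text
check [[415.61520384 100.64081444]] was 410.75 99.74
seat [550.0, 141.0] [676.0, 142.0]
slotHigh [553.0, 139.0] [681.0, 140.0]
onlip [554.0, 158.0] [683.0, 159.0]
front [550.0, 181.0] [675.0, 182.0]
front2 [553.0, 177.0] [682.0, 178.0]
liptop [577.0, 169.0] [653.0, 170.0] [577.0, 157.0] lipfrontbottom [570.0, 177.0] plate [616.0, 116.0] rimfront [634.0, 76.0] [598.0, 120.0] [614.0, 101.0]
0.9 [538.0, 285.0] [604.0, 285.0]
1 [540.0, 289.0] [607.0, 289.0]
1.1 [542.0, 291.0] [611.0, 292.0]
1.2 [544.0, 293.0] [615.0, 293.0]
1.3 [547.0, 293.0] [618.0, 293.0]
1.4 [549.0, 292.0] [622.0, 292.0]
```

Emit:
play_rows --steps '[[[-0.03, 0, -0.01, 0, 0, 0, 0], [-0.01, 0, -0.04, 0, 0, 0, 0], [0, 0, -0.045, 0, 0, 0, 0], [0, -0.045, 0, 0, 0, 0, 0], [0, -0.045, 0, 0, 0, 0, 0], [0, -0.03, 0, 0, 0, 0, 0], [0, 0, 0, 0, 0, 0, 0], [0, 0, 0, 0, 0, 0, 0]]]'

```text
time_s: 49.5
tool_pos: [0.4367, 0.0566, 0.1078]
tool_rot: [179.9, -15.0, 2.9]
force: [-0.1, -0.6, -0.2]
grip_width: 0.0001
grasp_force: 0.0
```

```bash
python3 ov.py; python3 -c "
from h import *
c=cam('side');d=cam('scene')
for q in (0,.3,.5,.7,.9,1.1):
    for y in (-17,17): print(q,y,[proj(k,cw(-65-56*np.sin(q)-13*np.cos(q),y,66-56*np.cos(q)+13*np.sin(q)))[0].round(1).tolist() for k in (c,d)])
"; python3 est.py pics/s14.png | head -9
```

```text
case mm [-171.3  121.3  107.8] rot [179.9 -15.    2.9] F [-0.1 -0.6 -0.2]
wrist 0.8 [434.   76.3 572.2 175.8] [(np.float64(0.5), np.float64(0.95)), (np.float64(0.5), np.float64(1.05)), (np.float64(0.5), np.float64(1.0))]
0 -17 [[345.1, 248.3], [300.4, 229.4]]
0 17 [[343.9, 239.4], [308.7, 233.3]]
0.3 -17 [[339.3, 247.1], [302.9, 225.2]]
0.3 17 [[338.2, 238.2], [311.2, 229.1]]
0.5 -17 [[335.9, 245.6], [304.4, 222.2]]
0.5 17 [[334.9, 236.7], [312.6, 226.0]]
0.7 -17 [[333.0, 243.6], [305.5, 219.1]]
0.7 17 [[332.1, 234.7], [313.8, 222.9]]
0.9 -17 [[330.8, 241.3], [306.4, 216.1]]
0.9 17 [[329.9, 232.4], [314.7, 219.8]]
1.1 -17 [[329.3, 238.6], [306.9, 213.2]]
1.1 17 [[328.5, 229.7], [315.3, 216.9]]
case mm [-171.2  120.5  107.7] rot [179.9 -15.    2.7] F [-0.3 -0.3 -0.8]
side lever 0.86 [326.4 210.3 357.  245.7]
side bail 0.16 [290.4 191.9 315.5 209.8]
side keeper 0.91 [344.2 174.6 407.8 269.3]
side keeper 0.69 [377.3 107.8 410.4 177.1]
scene bail 0.73 [225.  169.2 290.1 212.4]
scene keeper 0.81 [239.6 194.9 341.8 260.8]
1.3 lev [[328.7 235.7]] [[327.8 226.8]] [[315.5 214.3]] [[307.1 210.5]]
1.5 lev [[328.8 232.6]] [[328.  223.7]] [[315.3 212. ]] [[306.9 208.2]]
```

```bash
python3 -c "
from h import *
o=get_obs();r=[180,-15,2.73]
plan(cw(-116,0,110),r)
plan(cw(-115,0,60),r,n=2,start=(cw(-116,0,110),r))"
```

```text
[0.0179, 0.0404, 0.0041, 0.0004, 0.0002, 0.0004]
[0.0179, 0.0404, 0.0041, 0.0004, 0.0002, 0.0004]
[0.018, 0.0404, 0.0041, 0.0004, 0.0002, 0.0004]
[-0.006, -0.0, 0.0243, 0.0, 0.0, 0.0]
[-0.006, -0.0, 0.0243, 0.0, 0.0, 0.0]
```

Emit:
play_rows --steps '[[[0.018, 0.04, 0.004, 0, 0, 0, 0], [0.018, 0.04, 0.004, 0, 0, 0, 0], [0.018, 0.04, 0.004, 0, 0, 0, 0], [-0.006, 0, 0.024, 0, 0, 0, 0], [-0.006, 0, 0.022, 0, 0, 0, 0], [0, 0, 0, 0, 0, 0, 0], [0, 0, 0, 0, 0, 0, 0]]]'

```text
time_s: 51.0
tool_pos: [0.4979, -0.0607, 0.0628]
tool_rot: [179.9, -14.9, 2.8]
force: [-0.2, -0.5, 0.1]
grip_width: 0.0
grasp_force: 0.0
```

Emit:
play_rows --steps '[[[-0.002, 0, 0.004, 0, 0, 0, 0], [-0.001, 0, 0.004, 0, 0, 0, 0], [0, 0, 0, 0, 0, 0, 0]]]'

```text
time_s: 51.3
tool_pos: [0.4971, -0.0608, 0.0544]
tool_rot: [179.9, -15.0, 2.8]
force: [0.0, 0.2, 0.5]
grip_width: 0.0002
grasp_force: 0.0
```

Emit:
play_rows --steps '[[[-0.001, 0, 0.004, 0, 0, 0, 0], [-0.001, 0, 0.003, 0, 0, 0, 0], [0, 0, 0, 0, 0, 0, 0]]]'

```text
time_s: 51.6
tool_pos: [0.4966, -0.0609, 0.0465]
tool_rot: [179.9, -14.9, 2.8]
force: [-1.0, -0.4, -0.5]
grip_width: 0.0007
grasp_force: 0.0
```

```bash
python3 ov.py
```

```text
case mm [-117.     1.1   46.5] rot [179.9 -14.9   2.8] F [-1.  -0.4 -0.5]
side 0.72 [342.6 175.5 403.6 267.6] [(np.float64(0.0), np.float64(2.15)), (np.float64(0.0), np.float64(2.2)), (np.float64(0.0), np.float64(2.25))]
side 0.66 [336.2 224.7 355.3 242.8] [(np.float64(0.43), np.float64(0.3)), (np.float64(0.44), np.float64(0.4)), (np.float64(0.45), np.float64(0.35))]
wrist 0.96 [259.2 152.8 400.2 247.7] [(np.float64(0.46), np.float64(2.15)), (np.float64(0.47), np.float64(2.2)), (np.float64(0.48), np.float64(2.25))]
```

Emit:
play_rows --steps '[[[-0.03, 0, -0.01, 0, 0, 0, 0], [-0.015, 0, -0.04, 0, 0, 0, 0], [0, 0, -0.045, 0, 0, 0, 0], [0, -0.045, 0, 0, 0, 0, 0], [0, -0.045, 0, 0, 0, 0, 0], [0, -0.03, 0, 0, 0, 0, 0], [0, 0, 0, 0, 0, 0, 0], [0, 0, 0, 0, 0, 0, 0], [0, 0, 0, 0, 0, 0, 0]]]'

```text
time_s: 52.8
tool_pos: [0.4233, 0.0547, 0.1269]
tool_rot: [179.9, -15.0, 2.7]
force: [0.2, 0.1, 0.1]
grip_width: 0.0006
grasp_force: 0.0
```

```bash
cat > neu.py <<'E'
from h import *
tc()
B=lambda q,a,y:cw(-65-20*np.sin(q-.21)-55*np.sin(a),y,66-20*np.cos(q-.21)+55*np.cos(a))
L=lambda q,y,o:cw(-65-56*np.sin(q)-o*np.cos(q),y,66-56*np.cos(q)+o*np.sin(q))
for n in ("wrist","side"):
    c=cam(n); f=c["frame"].astype(int); m=((f.max(2)-f.min(2)<25)&(f.mean(2)>110))
    u=proj(c,np.array([cw(-65,0,100),cw(-140,0,60),cw(-65,0,20),cw(-140,40,30),cw(-140,-40,30)]))
    lo=np.maximum(u.min(0).astype(int)-15,0);hi=u.max(0).astype(int)+15
    s=m[lo[1]:hi[1],lo[0]:hi[0]]; _,lab,st,ce=cv2.connectedComponentsWithStats(s.astype(np.uint8))
    for i in np.argsort(-st[1:,4])[:3]+1:
        k=lab==i; print(n,"comp box",(st[i,:2]+lo).tolist(),(st[i,:2]+st[i,2:4]+lo).tolist(),st[i,4])
        if st[i,4]>100:
            ys,xs=np.nonzero(k)
            if n=="wrist": print([(int(y+lo[1]),int(xs[ys==y].min()+lo[0]),int(xs[ys==y].max()+lo[0]),int((ys==y).sum())) for y in np.unique(ys)[::-4]][:14])
            else: print([(int(x+lo[0]),int(ys[xs==x].min()+lo[1]),int(ys[xs==x].max()+lo[1])) for x in np.unique(xs)[:16]])
    for q in (.1,.4,.7,.9,1.1,1.3): print(n,q,[proj(c,L(q,y,13))[0].round(1).tolist() for y in (17,-17)])
    print("bar seat",[proj(c,cw(-65,y,106))[0].round(1).tolist() for y in (25,-25)],"liptop",[proj(c,cw(-77,y,109))[0].round(1).tolist() for y in (15,-15)])
E
python3 neu.py
```

```text
case mm [-184.7  120.   126.9] rot [179.9 -15.    2.7] F [0.2 0.1 0.1]
wrist comp box [392, 57] [509, 163] 6198
[(162, 441, 475, 35), (158, 438, 477, 40), (154, 438, 477, 40), (150, 439, 478, 40), (146, 440, 479, 40), (142, 441, 481, 41), (138, 443, 483, 41), (134, 444, 484, 41), (130, 442, 490, 49), (126, 439, 491, 53), (122, 437, 493, 57), (118, 436, 495, 60), (114, 432, 497, 63), (110, 431, 501, 67)]
wrist 0.1 [[425.1, 129.2], [458.8, 129.1]]
wrist 0.4 [[427.8, 142.9], [462.5, 142.9]]
wrist 0.7 [[432.4, 153.6], [468.6, 153.6]]
wrist 0.9 [[436.4, 158.6], [474.0, 158.5]]
wrist 1.1 [[441.3, 161.3], [480.4, 161.3]]
wrist 1.3 [[446.9, 161.6], [487.9, 161.6]]
bar seat [[462.9, 68.8], [536.7, 68.7]] liptop [[479.8, 85.0], [524.7, 84.9]]
side comp box [329, 205] [364, 265] 914
[(329, 234, 235), (330, 233, 241), (331, 233, 242), (332, 232, 242), (333, 232, 242), (334, 232, 241), (335, 231, 241), (336, 230, 240), (337, 230, 239), (338, 228, 239), (339, 227, 238), (340, 227, 239), (341, 226, 239), (342, 225, 240), (343, 225, 241), (344, 218, 240)]
side comp box [349, 208] [350, 209] 1
side 0.1 [[342.0, 239.1], [343.1, 248.0]]
side 0.4 [[336.5, 237.5], [337.5, 246.4]]
side 0.7 [[332.1, 234.7], [333.0, 243.6]]
side 0.9 [[329.9, 232.4], [330.8, 241.3]]
side 1.1 [[328.5, 229.7], [329.3, 238.6]]
side 1.3 [[327.8, 226.8], [328.7, 235.7]]
bar seat [[348.6, 212.1], [350.6, 225.1]] liptop [[344.5, 214.1], [345.6, 221.9]]
```

```bash
python3 -c "
from h import *
r=[180,-15,2.73]
plan(cw(-112,0,110),r)
a=cw(-112,0,110)
for n,b in ((2,cw(-108,0,62)),(3,cw(-104,0,50)),(2,cw(-101,0,43)),(2,cw(-96,0,36))):
    print('to',b);plan(b,r,n=n,start=(a,r));a=b"
```

```text
[0.022, 0.0399, 0.0117, 0.0005, 0.0003, -0.0003]
[0.022, 0.04, 0.0117, 0.0005, 0.0003, -0.0003]
[0.022, 0.04, 0.0117, 0.0005, 0.0003, -0.0003]
to [ 0.50562284 -0.06154965  0.062     ]
[-0.0043, -0.0, 0.0237, 0.0, 0.0, 0.0]
[-0.0043, -0.0, 0.0237, 0.0, 0.0, 0.0]
to [ 0.50961829 -0.06135892  0.05      ]
[0.0003, -0.0, 0.0042, 0.0, 0.0, 0.0]
[0.0003, -0.0, 0.0042, 0.0, 0.0, 0.0]
[0.0003, -0.0, 0.0042, 0.0, 0.0, 0.0]
to [ 0.51261488 -0.06121587  0.043     ]
[0.0005, -0.0, 0.0038, 0.0, 0.0, 0.0]
[0.0005, -0.0, 0.0038, 0.0, 0.0, 0.0]
to [ 0.51760919 -0.06097746  0.036     ]
[0.0015, -0.0, 0.004, 0.0, 0.0, 0.0]
[0.0015, -0.0, 0.004, 0.0, 0.0, 0.0]
```

Emit:
play_rows --steps '[[[0.022, 0.04, 0.012, 0, 0, 0, 0], [0.022, 0.04, 0.012, 0, 0, 0, 0], [0.022, 0.04, 0.012, 0, 0, 0, 0], [-0.0043, 0, 0.0235, 0, 0, 0, 0], [-0.0043, 0, 0.0235, 0, 0, 0, 0], [0, 0, 0, 0, 0, 0, 0], [0, 0, 0, 0, 0, 0, 0]]]'

```text
time_s: 53.6
tool_pos: [0.5055, -0.061, 0.0616]
tool_rot: [179.9, -14.9, 2.7]
force: [0.4, -0.1, -0.3]
grip_width: 0.0004
grasp_force: 0.0
```

Emit:
play_rows --steps '[[[0, 0, 0.004, 0, 0, 0, 0], [0, 0, 0.004, 0, 0, 0, 0], [0, 0, 0.004, 0, 0, 0, 0]]]'

```text
time_s: 53.9
tool_pos: [0.5105, -0.0605, 0.052]
tool_rot: [179.9, -15.2, 2.8]
force: [-4.1, 0.0, 9.3]
grip_width: 0.0004
grasp_force: 4.2
```

Emit:
play_rows --steps '[[[0.0005, 0, 0.004, 0, 0, 0, 0], [0.0005, 0, 0.004, 0, 0, 0, 0]]]'

```text
time_s: 54.1
tool_pos: [0.5138, -0.0604, 0.0449]
tool_rot: [179.9, -15.2, 2.8]
force: [-5.1, 0.2, 10.0]
grip_width: 0.0005
grasp_force: 4.2
```

Emit:
play_rows --steps '[[[0.0015, 0, 0.004, 0, 0, 0, 0], [0.0015, 0, 0.004, 0, 0, 0, 0]]]'

```text
time_s: 54.3
tool_pos: [0.5175, -0.0602, 0.0369]
tool_rot: [179.9, -15.0, 2.8]
force: [-3.8, 0.5, 4.6]
grip_width: 0.0005
grasp_force: 2.6
```

Emit:
play_rows --steps '[[[0.002, 0, 0.003, 0, 0, 0, 0], [0.002, 0, 0.003, 0, 0, 0, 0]]]'

```text
time_s: 54.5
tool_pos: [0.5223, -0.0598, 0.0312]
tool_rot: [179.9, -15.0, 2.8]
force: [-3.3, -0.2, 1.7]
grip_width: 0.0006
grasp_force: 1.6
```

Emit:
play_rows --steps '[[[0.003, 0, 0.002, 0, 0, 0, 0], [0.003, 0, 0.002, 0, 0, 0, 0]]]'

```text
time_s: 54.7
tool_pos: [0.5255, -0.0596, 0.0284]
tool_rot: [179.9, -14.5, 2.8]
force: [-45.7, 1.1, 48.3]
grip_width: 0.0006
grasp_force: 29.4
```

Emit:
play_rows --steps '[[[-0.015, 0, 0, 0, 0, 0, 0], [-0.03, 0, -0.02, 0, 0, 0, 0], [-0.01, 0, -0.04, 0, 0, 0, 0], [0, -0.045, -0.03, 0, 0, 0, 0], [0, -0.045, 0, 0, 0, 0, 0], [0, -0.03, 0, 0, 0, 0, 0], [0, 0, 0, 0, 0, 0, 0], [0, 0, 0, 0, 0, 0, 0]]]'

```text
time_s: 55.5
tool_pos: [0.4484, 0.054, 0.0993]
tool_rot: [179.9, -15.0, 2.9]
force: [-0.0, -0.5, -0.0]
grip_width: 0.0003
grasp_force: 0.0
```

```bash
python3 neu.py; python3 -c "
from h import *
print(get_obs()['qpos'])
c=cam('side')
for n in ('side','scene'):
    c=cam(n)
    for o in ('lever','bail'):
        for s in silhouettes(n,o)[:1]: print(n,o,round(s['p'],2),s['extent'])"
```

```text
case mm [-159.7  118.1   99.3] rot [179.9 -15.    2.9] F [-0.  -0.5 -0. ]
wrist comp box [399, 80] [533, 150] 4753
[(149, 436, 470, 35), (145, 435, 475, 41), (141, 437, 445, 9), (137, 440, 453, 13), (133, 445, 506, 61), (129, 445, 517, 72), (125, 445, 520, 49), (121, 445, 522, 53), (117, 442, 532, 68), (113, 441, 532, 75), (109, 444, 532, 86), (105, 448, 532, 74), (101, 451, 532, 82), (97, 457, 532, 76)]
wrist comp box [528, 121] [529, 122] 1
wrist comp box [464, 135] [465, 136] 1
wrist 0.1 [[433.6, 150.2], [470.9, 150.3]]
wrist 0.4 [[436.9, 166.0], [475.2, 166.1]]
wrist 0.7 [[442.3, 178.9], [482.5, 179.0]]
wrist 0.9 [[447.3, 185.4], [489.1, 185.5]]
wrist 1.1 [[453.2, 189.8], [497.0, 189.9]]
wrist 1.3 [[460.2, 191.6], [506.3, 191.7]]
bar seat [[482.4, 91.8], [567.9, 92.0]] liptop [[502.3, 111.0], [554.4, 111.1]]
side comp box [343, 205] [364, 265] 782
[(343, 241, 243), (344, 218, 248), (345, 215, 249), (346, 215, 248), (347, 212, 243), (348, 212, 242), (349, 212, 242), (350, 216, 242), (351, 205, 241), (352, 205, 240), (353, 205, 241), (354, 205, 241), (355, 205, 242), (356, 205, 238), (357, 205, 244), (358, 205, 250)]
side comp box [349, 208] [350, 209] 1
side 0.1 [[342.0, 239.1], [343.1, 248.0]]
side 0.4 [[336.5, 237.5], [337.5, 246.4]]
side 0.7 [[332.1, 234.7], [333.0, 243.6]]
side 0.9 [[329.9, 232.4], [330.8, 241.3]]
side 1.1 [[328.5, 229.7], [329.3, 238.6]]
side 1.3 [[327.8, 226.8], [328.7, 235.7]]
bar seat [[348.6, 212.1], [350.6, 225.1]] liptop [[344.5, 214.1], [345.6, 221.9]]
[  8.30538141 -10.9553362  -18.59741843 130.16968438  -1.97494547
  45.4045256  -96.50979881]
side lever 0.51 [340.3, 212.6, 357.4, 253.0]
```

```bash
python3 -c "
from h import *
plan([.46,.06,.30],[180,0,2.8])
c=cam('scene');d=cam('side')
for u in [(391,224),(500,283),(468,267)]: print('scene',backz(c,u,.2).round(3))
for u in [(332,129),(337,84)]: print('side',backz(d,u,.2).round(3))
"
```

```text
[0.0128, -0.0012, -0.0382, 0.0003, -0.0522, -0.0002]
[0.0108, -0.0012, -0.0388, 0.0003, -0.0522, -0.0002]
[0.0087, -0.0012, -0.0393, 0.0003, -0.0522, -0.0002]
[0.0067, -0.0013, -0.0397, 0.0003, -0.0522, -0.0002]
[0.0046, -0.0013, -0.04, 0.0003, -0.0522, -0.0002]
scene [0.512 0.23  0.2  ]
scene [0.539 0.532 0.2  ]
scene [0.536 0.454 0.2  ]
side [0.511 0.233 0.2  ]
side [0.537 0.523 0.2  ]
```

Emit:
play_rows --steps '[[[0.013, -0.001, -0.038, 0, -0.052, 0, 0.03], [0.011, -0.001, -0.039, 0, -0.052, 0, 0.03], [0.009, -0.001, -0.039, 0, -0.052, 0, 0.03], [0.007, -0.001, -0.04, 0, -0.052, 0, 0.03], [0.005, -0.001, -0.04, 0, -0.052, 0, 0.03], [0, 0, 0, 0, 0, 0, 0.03], [0, 0, 0, 0, 0, 0, 0.03], [0, 0, 0, 0, 0, 0, 0.03]]]'

```text
time_s: 56.85
tool_pos: [0.4606, 0.0593, 0.2989]
tool_rot: [179.9, 0.0, 2.8]
force: [-0.5, 0.0, -0.1]
grip_width: 0.03
grasp_force: 0.0
```

```bash
cat > hang.py <<'E'
from h import *
def box(x0,x1,y,z0,z1): return np.array([(a,b,c) for a in (x0,x1) for b in (-y,y) for c in (z0,z1)])/1e3
# hanger parts, z from bottom edge (mm); hook underside at 138
H=[box(-7,7,17,146,182),box(-18,18,12,138,146),box(-18,-11,12,90,146),box(11,18,12,115,146),box(-18,3,12,82,90),box(-3,3,40,34,86)]
def render(c,p,parts,sc=4,roi=None):
    x,y,yaw,z0=p; t=np.zeros((400*sc,640*sc),np.uint8); co,s=np.cos(yaw),np.sin(yaw)
    for b in parts:
        w=np.c_[x+co*b[:,0]-s*b[:,1],y+s*b[:,0]+co*b[:,1],b[:,2]+z0]
        cv2.fillConvexPoly(t,cv2.convexHull((proj(c,w)*sc).astype(np.float32)).astype(np.int32),1)
    return cv2.resize(t.astype(np.float32),(640,400),interpolation=cv2.INTER_AREA)
def iou(obs,p,parts):
    v=[]
    for c,m in obs:
        t=render(c,p,parts); v.append(np.minimum(t,m).sum()/np.maximum(t,m).sum())
    return np.mean(v),np.round(v,2)
def fit(obs,p0,parts,free=3):
    from scipy.optimize import minimize
    z=p0[3]; f=lambda q:-iou(obs,[*q,z],parts)[0]
    best=None
    for y0 in (-.25,0,.25):
        r=minimize(f,[p0[0],p0[1],p0[2]+y0],method="Nelder-Mead",options=dict(initial_simplex=[[p0[0],p0[1],p0[2]+y0],[p0[0]+.015,p0[1],p0[2]+y0],[p0[0],p0[1]+.015,p0[2]+y0],[p0[0],p0[1],p0[2]+y0+.2]],maxiter=150))
        if best is None or r.fun<best.fun: best=r
    return best.x,-best.fun,iou(obs,[*best.x,z],parts)[1]
if __name__=="__main__":
    print(get_obs()["tool_pos"],get_obs()["tool_rot"],get_obs()["qpos"].round(1))
    O=[]
    for n in ("scene","side","wrist"):
        c=cam(n)
        for s in silhouettes(n,"hanger")[:4]:
            e=s["extent"];g=backz(c,[(e[0]+e[2])/2,(e[1]+e[3])/2],.11)
            print(n,round(s["p"],2),np.round(e),g.round(3),s["pixels"].sum())
            if np.hypot(g[0]-.39,g[1]-.17)<.045: O.append((n,c,s["pixels"].astype(np.float32)))
    for k in ([o for o in O],)+tuple([o] for o in O): print([o[0] for o in k],fit([o[1:] for o in k],[.40,.165,0,.006],H))
E
python3 hang.py
```

```text
[0.46059061 0.05927929 0.29885767] [1.79904110e+02 4.22987690e-02 2.77769199e+00] [  8.4  -5.4 -17.6 100.5  -1.5  84.7 -96.2]
scene 0.93 [369. 190. 396. 232.] [0.396 0.151 0.11 ] 509
scene 0.68 [400. 189. 415. 224.] [0.327 0.209 0.11 ] 212
side 0.72 [290. 143. 305. 190.] [0.404 0.17  0.11 ] 273
side 0.65 [249. 152. 276. 193.] [0.301 0.144 0.11 ] 517
wrist 0.89 [195. 200. 275. 245.] [0.405 0.17  0.11 ] 1901
['scene', 'side', 'wrist'] (array([0.40915309, 0.17045409, 0.18615785]), np.float64(0.792775571346283), array([0.76, 0.76, 0.86], dtype=float32))
['scene'] (array([0.40981299, 0.17395625, 0.13133635]), np.float64(0.81094890832901), array([0.81], dtype=float32))
['side'] (array([0.40945571, 0.16789176, 0.18337038]), np.float64(0.7662716507911682), array([0.77], dtype=float32))
['wrist'] (array([0.40977674, 0.16912264, 0.20461786]), np.float64(0.8817930221557617), array([0.88], dtype=float32))
```

```bash
python3 -c "
from h import *
plan([.4095,.1695,.26],[180,0,10.7])"
```

```text
[-0.0154, -0.0375, 0.0132, 0.0006, -0.0001, -0.0461]
[-0.0136, -0.0382, 0.0132, 0.0006, -0.0001, -0.0461]
[-0.0118, -0.0388, 0.0132, 0.0006, -0.0001, -0.0461]
```

Emit:
play_rows --steps '[[[-0.0154, -0.0375, 0.013, 0, 0, -0.046, 0.06], [-0.0136, -0.038, 0.013, 0, 0, -0.046, 0.06], [-0.012, -0.039, 0.013, 0, 0, -0.046, 0.06], [0, 0, 0, 0, 0, 0, 0.06], [0, 0, 0, 0, 0, 0, 0.06], [0, 0, 0, 0, 0, 0, 0.06], [0, 0, 0, 0, 0, 0, 0.06]]]'

```text
time_s: 57.85
tool_pos: [0.4106, 0.1683, 0.2613]
tool_rot: [179.9, -0.1, 10.5]
force: [0.7, 0.4, 0.6]
grip_width: 0.0597
grasp_force: 0.0
```

```bash
python3 hang.py; python3 -c "
from h import *
plan([.4095,.1695,.156],[180,0,10.7])"
```

```text
[0.41059182 0.16834957 0.26129038] [ 1.79906315e+02 -9.06202496e-02  1.05257422e+01] [   2.2   -7.6  -25.2  106.3   -3.2   80.5 -101.8]
scene 0.55 [370. 196. 395. 235.] [0.411 0.16  0.11 ] 423
scene 0.38 [364. 222. 402. 252.] [0.489 0.205 0.11 ] 519
side 0.55 [292. 143. 306. 189.] [0.407 0.174 0.11 ] 252
wrist 0.97 [290. 176. 354. 222.] [0.402 0.168 0.11 ] 1911
wrist 0.77 [275. 224. 298. 302.] [0.316 0.195 0.11 ] 785
['scene', 'side', 'wrist'] (array([0.409181  , 0.1704688 , 0.18929507]), np.float64(0.7661115527153015), array([0.7, 0.7, 0.9], dtype=float32))
['scene'] (array([0.41152286, 0.17419823, 0.20683555]), np.float64(0.746232271194458), array([0.75], dtype=float32))
['side'] (array([0.40933613, 0.16756185, 0.1713477 ]), np.float64(0.7103855609893799), array([0.71], dtype=float32))
['wrist'] (array([0.40919289, 0.17015916, 0.19066525]), np.float64(0.9036485552787781), array([0.9], dtype=float32))
[-0.0002, -0.0002, 0.035, 0.0005, -0.0004, -0.0003]
[-0.0002, -0.0001, 0.035, 0.0005, -0.0004, -0.0003]
[-0.0002, -0.0001, 0.035, 0.0005, -0.0004, -0.0003]
```

Emit:
play_rows --steps '[[[-0.001, -0.001, 0.035, 0, 0, -0.004, 0.06], [0, 0, 0.035, 0, 0, 0, 0.06], [0, 0, 0.025, 0, 0, 0, 0.06], [0, 0, 0.01, 0, 0, 0, 0.06], [0, 0, 0, 0, 0, 0, 0.06], [0, 0, 0, 0, 0, 0, 0.02], [0, 0, 0, 0, 0, 0, 0.02], [0, 0, 0, 0, 0, 0, 0.02], [0, 0, 0, 0, 0, 0, 0.02], [0, 0, 0, 0, 0, 0, 0.02], [0, 0, 0, 0, 0, 0, 0.02]]]' --force 30

```text
time_s: 59.25
tool_pos: [0.4093, 0.1703, 0.1567]
tool_rot: [179.9, -0.1, 10.9]
force: [-0.6, -0.9, 3.9]
grip_width: 0.0338
grasp_force: 30.0
```

Emit:
play_rows --steps '[[[0, 0, -0.015, 0, 0, 0, 0.02], [0, 0, -0.025, 0, 0, 0, 0.02], [0, 0, -0.03, 0, 0, 0, 0.02], [0, 0, -0.0225, 0, 0, 0, 0.02], [0, 0, 0, 0, 0, 0, 0.02], [0, 0, 0, 0, 0, 0, 0.02]]]'

```text
time_s: 59.85
tool_pos: [0.4084, 0.1703, 0.2479]
tool_rot: [179.9, -0.0, 10.9]
force: [-1.0, -0.6, -1.4]
grip_width: 0.0334
grasp_force: 30.0
```

```bash
cat > rail.py <<'E'
from hang import *
rp=[box(-6,6,157,194,206),box(-7,7,7,0,200)+[0,.15,0],box(-7,7,7,0,200)-[0,.15,0],box(-20,20,20,0,8)+[0,.15,0],box(-20,20,20,0,8)-[0,.15,0]]
O=[]
for n in ("scene","side","wrist"):
    c=cam(n)
    for s in silhouettes(n,"rail")[:1]:
        print(n,round(s["p"],2),np.round(s["extent"]))
        O.append((n,c,s["pixels"].astype(np.float32)))
    for s in silhouettes(n,"collar")[:2]:
        e=s["extent"]; print(" collar",round(s["p"],2),np.round(e),backz(c,[(e[0]+e[2])/2,(e[1]+e[3])/2],.2).round(4))
import hang
def f1(obs):
    from scipy.optimize import minimize
    f=lambda q:-iou(obs,[*q,0],rp)[0]
    x=[.525,.38,-.0875]
    r=minimize(f,x,method="Nelder-Mead",options=dict(initial_simplex=[x,[.535,.38,-.0875],[.525,.39,-.0875],[.525,.38,-.05]]))
    return r.x.round(4),r.fun
for k in ([o for o in O if o[0]!="wrist"],)+tuple([o] for o in O): print([o[0] for o in k],f1([o[1:] for o in k]))
E
python3 rail.py; python3 -c "
from h import *
print(get_obs()['tool_pos'],get_obs()['tool_rot'],get_obs()['grip_width'])"
```

```text
scene 0.57 [384. 223. 502. 330.]
side 0.57 [321.  80. 348. 185.]
wrist 0.79 [  1.   0. 310. 115.]
['scene', 'side'] (array([ 0.5224,  0.3816, -0.0894]), np.float64(-0.6796128749847412))
['scene'] (array([ 0.5232,  0.3827, -0.0932]), np.float64(-0.5746368765830994))
['side'] (array([ 0.5222,  0.3746, -0.0899]), np.float64(-0.817028284072876))
['wrist'] (array([ 0.5213,  0.3791, -0.0874]), np.float64(-0.8730051517486572))
[0.40846671 0.17030271 0.2481086 ] [ 1.79902652e+02 -1.86796705e-02  1.09178360e+01] 0.033884685223620974
```

```bash
python3 -c "
from h import *
print('to start');plan([.4647,.2997,.2485],[180,0,-5.1])
"
```

```text
to start
[0.0266, -0.0388, -0.0002, 0.0005, -0.0002, 0.0932]
[0.0228, -0.0411, -0.0002, 0.0005, -0.0002, 0.0932]
[0.0189, -0.0431, -0.0002, 0.0005, -0.0002, 0.0932]
```

Emit:
play_rows --steps '[[[0.0133, -0.0194, 0, 0, 0, 0.047, 0.02], [0.0133, -0.0194, 0, 0, 0, 0.047, 0.02], [0.0114, -0.0205, 0, 0, 0, 0.047, 0.02], [0.0114, -0.0205, 0, 0, 0, 0.047, 0.02], [0.0095, -0.0215, 0, 0, 0, 0.046, 0.02], [0.0095, -0.0215, 0, 0, 0, 0.046, 0.02], [0, 0, 0, 0, 0, 0, 0.02], [0, 0, 0, 0, 0, 0, 0.02], [0, 0, 0, 0, 0, 0, 0.02], [0, 0, 0, 0, 0, 0, 0.02]]]'

```text
time_s: 61.3
tool_pos: [0.4681, 0.2972, 0.2485]
tool_rot: [179.9, -0.1, -5.2]
force: [0.4, 0.7, -1.4]
grip_width: 0.0341
grasp_force: 30.0
```

```bash
cat > held.py <<'E'
from hang import *
o=get_obs();print(o["tool_pos"],o["tool_rot"].round(1),o["force"].round(1))
H[-1]=box(-3,3,40,0,86)
for n in ("scene","side"):
    c=cam(n)
    for s in silhouettes(n,"hanger")[:3]:
        g=backz(c,[(s["extent"][0]+s["extent"][2])/2,(s["extent"][1]+s["extent"][3])/2],.19)
        print(n,round(s["p"],2),np.round(s["extent"]),g.round(3),end=" ")
        if np.hypot(*(g[:2]-o["tool_pos"][:2]))<.06:
            z=o["tool_pos"][2]-.1507
            print(fit([(c,s["pixels"].astype(np.float32))],[*o["tool_pos"][:2],-.089,z],H))
        else: print()
E
python3 held.py;python3 rail.py
```

```text
[0.46805098 0.29715439 0.24847458] [ 1.799e+02 -1.000e-01 -5.200e+00] [ 0.4  0.7 -1.4]
scene 0.73 [403. 194. 414. 221.] [0.415 0.239 0.19 ] 
scene 0.58 [401. 200. 435. 254.] [0.47  0.294 0.19 ] (array([ 0.46716574,  0.30054609, -0.11944114]), np.float64(0.7283747792243958), array([0.73], dtype=float32))
scene 0.53 [296. 193. 303. 209.] [ 0.573 -0.042  0.19 ] 
side 0.6 [252. 152. 274. 193.] [0.32  0.041 0.19 ] 
side 0.54 [310. 103. 324. 145.] [0.466 0.28  0.19 ] (array([ 0.46778483,  0.2956364 , -0.06800522]), np.float64(0.4397960901260376), array([0.44], dtype=float32))
side 0.53 [322.  83. 345. 185.] [0.515 0.221 0.19 ] 
side 0.86 [322.  82. 347. 183.]
wrist 0.76 [  2. 120. 421. 176.]
 collar 0.85 [ 82. 146. 127. 182.] [0.5284 0.4531 0.2   ]
 collar 0.24 [597.  83. 640.  91.] [0.5479 0.0888 0.2   ]
['side'] (array([ 0.5227,  0.3737, -0.0851]), np.float64(-0.8037894368171692))
['side'] (array([ 0.5227,  0.3737, -0.0851]), np.float64(-0.8037894368171692))
['wrist'] (array([ 0.5217,  0.3789, -0.0923]), np.float64(-0.8213485479354858))
```

Emit:
play_rows --steps '[[[0.012, 0, 0, 0, 0, 0, 0.02], [0.012, 0, 0, 0, 0, 0, 0.02], [0.012, 0, 0, 0, 0, 0, 0.02], [0.011, 0, 0, 0, 0, 0, 0.02], [0, 0, 0, 0, 0, 0, 0.02], [0, 0, 0, 0, 0, 0, 0.02], [0, 0, 0, 0, 0, 0, 0.02]]]'

```text
time_s: 62.65
tool_pos: [0.5143, 0.2943, 0.2484]
tool_rot: [179.9, -0.0, -5.1]
force: [-0.6, 0.3, -1.9]
grip_width: 0.0335
grasp_force: 30.0
```

Emit:
play_rows --steps '[[[0, 0, 0.01, 0, 0, 0, 0.02], [0, 0, 0.01, 0, 0, 0, 0.02], [0, 0, 0.005, 0, 0, 0, 0.02], [0, 0, 0, 0, 0, 0, 0.02], [0, 0, 0, 0, 0, 0, 0.02]]]'

```text
time_s: 63.15
tool_pos: [0.5148, 0.2939, 0.2233]
tool_rot: [179.9, -0.1, -5.1]
force: [-0.8, 0.2, -0.9]
grip_width: 0.0335
grasp_force: 30.0
```

Emit:
play_rows --steps '[[[0, 0, 0.002, 0, 0, 0, 0.02], [0, 0, 0.002, 0, 0, 0, 0.02], [0, 0, 0, 0, 0, 0, 0.02], [0, 0, 0, 0, 0, 0, 0.02]]]'

```text
time_s: 63.55
tool_pos: [0.5149, 0.2939, 0.2195]
tool_rot: [179.9, -0.1, -5.1]
force: [-0.5, -0.2, -1.2]
grip_width: 0.034
grasp_force: 30.0
```

Emit:
play_rows --steps '[[[0, 0, 0.001, 0, 0, 0, 0.02], [0, 0, 0.001, 0, 0, 0, 0.02], [0, 0, 0, 0, 0, 0, 0.02], [0, 0, 0, 0, 0, 0, 0.02]]]'

```text
time_s: 63.95
tool_pos: [0.5151, 0.294, 0.2186]
tool_rot: [179.9, -0.1, -5.1]
force: [-2.4, -1.7, 5.8]
grip_width: 0.0341
grasp_force: 30.0
```

Emit:
play_rows --steps '[[[0, 0, -0.0006, 0, 0, 0, 0.02], [0, -0.01, 0, 0, 0, 0, 0.02], [0, -0.012, 0, 0, 0, 0, 0.02], [0, -0.012, 0, 0, 0, 0, 0.02], [0, -0.012, 0, 0, 0, 0, 0.02], [0, -0.012, 0, 0, 0, 0, 0.02], [0, -0.012, 0, 0, 0, 0, 0.02], [0, -0.01, 0, 0, 0, 0, 0.02], [0, 0, 0, 0, 0, 0, 0.02], [0, 0, 0, 0, 0, 0, 0.02]]]'

```text
time_s: 64.95
tool_pos: [0.5224, 0.3765, 0.2186]
tool_rot: [-179.8, -0.2, -5.0]
force: [2.0, 3.3, 4.2]
grip_width: 0.0336
grasp_force: 30.0
```

```bash
cat > rr.py <<'E'
from h import *
o=get_obs();d=o["tool_pos"][:2]-[.522,.380];a=-.0885
print("rail mm",np.round([1e3*(np.cos(a)*d[0]+np.sin(a)*d[1]),1e3*(np.cos(a)*d[1]-np.sin(a)*d[0]),1e3*o["tool_pos"][2]],1),o["tool_rot"].round(1),o["force"].round(1))
for n in ("scene","side","wrist"):
    c=cam(n)
    for s in silhouettes(n,"collar")[:2]:
        e=s["extent"];g=backz(c,[(e[0]+e[2])/2,(e[1]+e[3])/2],.2);d=g[:2]-[.522,.380]
        print(n,round(s["p"],2),np.round(e),"collar rail",np.round([np.cos(a)*d[0]+np.sin(a)*d[1],np.cos(a)*d[1]-np.sin(a)*d[0]],4))
E
python3 rr.py
```

```text
rail mm [  0.8  -3.4 218.6] [-179.8   -0.2   -5. ] [2.  3.3 4.2]
scene 0.62 [463. 262. 473. 274.] collar rail [0.0106 0.0769]
wrist 0.96 [194. 220. 227. 249.] collar rail [0.0035 0.0714]
```

Emit:
play_rows --steps '[[[0, -0.011, 0, 0, 0, 0, 0.02], [0, -0.011, 0, 0, 0, 0, 0.02], [0, -0.011, 0, 0, 0, 0, 0.02], [0, -0.009, 0, 0, 0, 0, 0.02], [0, -0.003, 0, 0, 0, 0, 0.02], [0, -0.003, 0, 0, 0, 0, 0.02], [0, 0, 0, 0, 0, 0, 0.02], [0, 0, 0, 0, 0, 0, 0.02]]]'

```text
time_s: 66.05
tool_pos: [0.5272, 0.4189, 0.2186]
tool_rot: [179.7, -0.1, -5.3]
force: [0.1, -4.8, 9.2]
grip_width: 0.0337
grasp_force: 30.0
```

Emit:
play_rows --steps '[[[0, -0.003, 0, 0, 0, 0, 0.02], [0, 0, 0, 0, 0, 0, 0.02]]]'

```text
time_s: 66.25
tool_pos: [0.5276, 0.4217, 0.2186]
tool_rot: [179.7, -0.2, -5.3]
force: [-0.3, -4.3, 9.1]
grip_width: 0.0335
grasp_force: 30.0
```

```bash
python3 rr.py
```

```text
rail mm [  1.9  42.  218.6] [179.7  -0.2  -5.3] [-0.3 -4.3  9.1]
scene 0.39 [462. 262. 471. 270.] collar rail [0.0057 0.0699]
side 0.6 [346. 174. 404. 270.] collar rail [ 0.1262 -0.545 ]
wrist 0.86 [265. 222. 293. 258.] collar rail [0.0009 0.0715]
```

Emit:
play_rows --steps '[[[-0.0005, -0.003, -0.0004, 0, 0, 0, 0.02], [-0.0005, -0.003, 0, 0, 0, 0, 0.02], [0, 0, 0, 0, 0, 0, 0.02], [0, 0, 0, 0, 0, 0, 0.02]]]'

```text
time_s: 66.95
tool_pos: [0.5271, 0.428, 0.2186]
tool_rot: [179.7, -0.2, -5.2]
force: [1.0, -3.9, 7.3]
grip_width: 0.0337
grasp_force: 30.0
```

Emit:
play_rows --steps '[[[0, -0.002, 0, 0, 0, 0, 0.02], [0, 0, 0, 0, 0, 0, 0.02]]]'

```text
time_s: 67.15
tool_pos: [0.5273, 0.4297, 0.2186]
tool_rot: [179.7, -0.1, -5.3]
force: [-0.1, -4.0, 7.5]
grip_width: 0.0337
grasp_force: 30.0
```

Emit:
play_rows --steps '[[[0, -0.002, 0, 0, 0, 0, 0.02], [0, 0, 0, 0, 0, 0, 0.02]]]'

```text
time_s: 67.35
tool_pos: [0.5274, 0.4317, 0.2186]
tool_rot: [179.6, -0.1, -5.3]
force: [0.6, -3.3, 7.5]
grip_width: 0.0339
grasp_force: 30.0
```

Emit:
play_rows --steps '[[[0, -0.002, 0, 0, 0, 0, 0.02], [0, 0, 0, 0, 0, 0, 0.02]]]'

```text
time_s: 67.55
tool_pos: [0.5275, 0.4328, 0.2186]
tool_rot: [179.5, -0.1, -5.3]
force: [-0.7, -6.5, 8.2]
grip_width: 0.0334
grasp_force: 30.0
```

Emit:
play_rows --steps '[[[0, -0.002, 0, 0, 0, 0, 0.02], [0, 0, 0, 0, 0, 0, 0.02]]]'

```text
time_s: 67.75
tool_pos: [0.5276, 0.4328, 0.2186]
tool_rot: [179.3, -0.1, -5.3]
force: [-2.4, -9.9, 11.1]
grip_width: 0.0339
grasp_force: 30.0
```

Emit:
play_rows --steps '[[[0, -0.002, 0, 0, 0, 0, 0.02], [0, 0, 0, 0, 0, 0, 0.02]]]'

```text
time_s: 67.95
tool_pos: [0.5276, 0.4329, 0.2186]
tool_rot: [179.1, -0.0, -5.4]
force: [-3.6, -14.6, 13.1]
grip_width: 0.0339
grasp_force: 30.0
```

Emit:
play_rows --steps '[[[0, 0.004, -0.0005, 0, 0, 0, 0.02], [0, 0, 0, 0, 0, 0, 0.02], [0, 0, 0, 0, 0, 0, 0.04], [0, 0, 0, 0, 0, 0, 0.05], [0, 0, 0, 0, 0, 0, 0.06], [0, 0, 0, 0, 0, 0, 0.06], [0, 0, 0, 0, 0, 0, 0.06], [0, 0, -0.015, 0, 0, 0, 0.06], [0, 0, -0.03, 0, 0, 0, 0.06], [0, 0, -0.045, 0, 0, 0, 0.06], [0, 0, 0, 0, 0, 0, 0.06], [0, 0, 0, 0, 0, 0, 0.06]]]'

```text
time_s: 69.15
tool_pos: [0.5268, 0.4375, 0.3115]
tool_rot: [-179.9, -0.2, -5.1]
force: [0.6, 0.1, -0.2]
grip_width: 0.0598
grasp_force: 0.0
```

```bash
cat > fin.py <<'E'
from hang import *
o=get_obs();print(o["tool_pos"],o["force"].round(1),o["time_s"])
H[-1]=box(-3,3,40,0,86)
for n in ("scene","side","wrist"):
    c=cam(n)
    for s in silhouettes(n,"hanger")[:3]:
        g=backz(c,[(s["extent"][0]+s["extent"][2])/2,(s["extent"][1]+s["extent"][3])/2],.18)
        if np.hypot(g[0]-.527,g[1]-.432)<.08: print(n,round(s["p"],2),np.round(s["extent"]),fit([(c,s["pixels"].astype(np.float32))],[.527,.432,-.089,.068],H))
E
python3 fin.py; python3 neu.py | grep -A1 "side comp"; python3 -c "
from h import *
for n in ('side','scene'):
    c=cam(n)
    for o in ('vase','bowl','marker','case','lid'):
        for s in silhouettes(n,o)[:1]: print(n,o,np.round(s['extent']))"
```

```text
[0.52684223 0.43748672 0.31152364] [ 0.6  0.1 -0.2] 69.15
scene 0.65 [433. 241. 473. 300.] (array([ 0.52956482,  0.43462053, -0.09303131]), np.float64(0.9204718470573425), array([0.92], dtype=float32))
side 0.73 [331.  83. 341. 130.] (array([0.53039418, 0.42958872, 0.09352184]), np.float64(0.5272761583328247), array([0.53], dtype=float32))
wrist 0.62 [292. 170. 359. 226.] (array([ 0.52785884,  0.43241083, -0.10767964]), np.float64(0.8798434734344482), array([0.88], dtype=float32))
side comp box [343, 205] [364, 265] 759
[(343, 241, 242), (344, 218, 248), (345, 215, 249), (346, 215, 248), (347, 212, 243), (348, 212, 242), (349, 212, 242), (350, 216, 242), (351, 205, 241), (352, 205, 240), (353, 205, 238), (354, 205, 241), (355, 205, 242), (356, 205, 238), (357, 205, 244), (358, 205, 250)]
side vase [378. 105. 412. 176.]
side bowl [250. 132. 290. 168.]
side marker [289. 268. 326. 285.]
side case [345. 179. 402. 290.]
side lid [345. 174. 403. 269.]
scene vase [353. 259. 394. 335.]
scene bowl [383. 220. 504. 334.]
scene case [242. 193. 341. 281.]
scene lid [244. 198. 340. 258.]
```

Emit:
play_rows --steps '[[[0, 0, 0, 0, 0, 0, 0.06], [0, 0, 0, 0, 0, 0, 0.06], [0, 0, 0, 0, 0, 0, 0.06], [0, 0, 0, 0, 0, 0, 0.06], [0, 0, 0, 0, 0, 0, 0.06], [0, 0, 0, 0, 0, 0, 0.06], [0, 0, 0, 0, 0, 0, 0.06], [0, 0, 0, 0, 0, 0, 0.06]]]'

```text
time_s: 70.95
tool_pos: [0.5265, 0.4366, 0.3088]
tool_rot: [179.9, -0.1, -5.1]
force: [1.0, -0.1, 0.2]
grip_width: 0.06
grasp_force: 0.0
```

```bash
python3 -c "
from cell import *
print(sign_off())"
```

```text
the job is handed in; nothing more can be done
None
```

I handed the job in at about 71 s with every step done, though `sign_off()` returned no verdict: both tumblers are in bays under the shut lid, the lever is flat with the bail hooked, and the larger hanger hangs against the collar. One press on the lever briefly peaked near 66 N, through the fingertips as far as I can tell. I inferred the bail's seating from the stiff press and the flat lever rather than a final picture.

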